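Raise the splash guard of the honing station to its band

ROBOT

A 6-joint arm with a two-finger parallel gripper is mounted at the origin on the work surface. World frame = base frame: x ahead of the robot, y to its left, z up, the work surface at z = 0. Lengths are in mm, angles in rad, forces in N, time in s.
With the tool pointing down it reaches from about 400 to 925 mm from the base axis. Payload 12.5 kg.
Tool frame: the origin (TCP) lies at the very end of the fingers, on their centre line; the grasp point (between the pads) lies 19 mm behind it; x points along the fingers, y is the direction in which the jaws open and shut, and the axes are right-handed (so a half turn about x gives the same grasp; the last joint's range is limited). The gripper opens to 95 mm and grips with 3 to 60 N. Pads are 20 mm wide; open, the fingers measure 119 mm over their backs; the gripper's body (75 mm by 180 mm) begins 59 mm behind the grasp point.
Start: joints at [-1.247, 0.491, 1.559, -0, 1.092, -0.106], TCP at [260.455, -568.164, 214.661] pointing down, gripper open.
Joint ranges: [-3.1, 3.1], [-0.84, 2.19], [0.05, 2.79], [-1.13, 4.28], [0.06, 2.93], [-2.69, 2.69]. Speed limits (rad/s): [2.22, 2.22, 2.79, 3.14, 3.14, 3.14].

INTERFACE

Orientations are given as [roll, pitch, yaw] about the fixed x, y, z axes, in that order (R = Rz(yaw) Ry(pitch) Rx(roll)).
In Python, from cell import * gives the robot as it stands.
- The arm moves only by the tool step_arm, never from a script. Its argument "steps" is a list of rows, each a list of 4 numbers: the shift along the tool's x, y, z in units of 50 mm (1.0 is 50 mm), then the turn about the tool's x in units of 8 degrees (1.0 is 8 degrees). A call has 1 to 20 rows; each row shifts and turns the commanded pose from where the row before left it, along the tool's axes as they then stand; what a row does not reach is not made up. A row lasts 1/8 s, in which the tool goes at most 62.5 mm and 10.7 degrees, less where a joint would pass 70% of its speed; a pose out of reach is approached as far as the arm can. A call is refused whole if a number of a shift passes 1 or a number of a turn 1, either way. A call with a gripper value outside its range is refused whole. "jaw" is the closure, from 0 (fully open) to 1 (shut), set as the call begins (left out, the last holds). The fingers move at their own pace and stop on an object; the grip force is fixed at half the most. Time passes only in rows, so rows that do not move let the fingers close. It gives the time, the measured TCP pose, the force and the opening at its end, in the units of the state.
- state(): the state, without advancing time (a new reading comes with each control period).
- read_camera(name): name is "side" or "top"; returns the picture (420x560x3 uint8, red, green, blue); there is no depth.
- camera_info(name): a dict with "mtx" (3x3 intrinsics, pixels), "k1" (the pictures are not rectified: a ray, as slopes to the right and down, at radius r is drawn at 1 + k1 r^2 times it, then the intrinsics apply), "eye" and "attitude" of the camera in the world. Camera axes: x right, y down, z forward; pixel columns grow to the right and rows downward; lengths in mm; the calibration is good to about 2 mm. A picture is of the moment at which its call begins. camera_info takes no time and is no camera call.
- job_done(): hands the job in, once; it reports no verdict.
The state is a dict: "t": time; "joints": joint angles; "qvel": joint speeds; "tau": joint torques, N m; "eef_pos": TCP position; "tcp_rot": TCP orientation; "ft_force": force on the tool from outside, world axes, zero at the start; "moment": the same for the moment, N m; "opening": opening from 0.0 (shut) to 1.0 (fully open).
Only numpy, scipy, OpenCV 4.12 (cv2) and the standard library are available. Lean on these libraries where they do the work, as an engineer would, in place of code of your own. Each camera call takes 0.05 s, during which the arm holds its last target.

TASK

Push the clear splash guard of the honing station up from beneath its orange lip with your fingertips, without pinching the lip, until its red pointers stand within the yellow bands on the columns. The guard is counterweighted and stays where it is left, so leave it there and take your hand away. Do not shift the yellow bands, and leave the oil can, the dial gauge and the steel sleeve where they stand.

Things in the scene. Friction and masses are not known exactly. Their poses are not given: they have to be found in the camera images.
- station: Fixed green station: base 260 x 460 x 20 mm, two steel guide rods (y = +-165 mm) and two grey 28 mm square columns (y = +-212 mm), 470 mm high, joined by a top bar; a 90 mm high finned barrel stands behind the guard. Origin on the table; x from front (robot side) to back, y along the width, z up. Guard's plane at x = -80 mm, base from x = -100 to 160 mm.
- window (a joint): Height of the sliding guard in m: 0 fully down, grows straight up, travel 0.20 m. Clear pane in an aluminium frame, 310 mm wide, 165 mm high, balanced by counterweights hidden in the columns; takes about 3 to 7 N to move either way and stays where it is left. In the rules window_c0 is the lower 5 mm of its orange lip, window_c1 the upper 4 mm.
- lip_edge (a point): Middle of the lower front edge of the guard's orange lip, the part nearest the robot; moves with the guard (95 mm above the table at joint value 0). The lip is a level shelf 160 mm wide, 9 mm thick, standing out 50 mm from the guard's frame towards the robot, its flat underside open from below. Axes as the station's: x into the station, y along the lip, z up.
- pointer (a point): Middle of the guard's right-hand (-y) red pointer, a 5 mm thick tab beside and in front of the grey column, 190 mm from the guard's middle and 4 mm above the lip's underside. Its twin on the left is at the same height.
- mark (a point): Mid-height of the right-hand yellow band, taken beside the column so that the pointer coincides with it at the right height. The yellow bands are clips 36 mm square and 20 mm high round both grey columns, at equal height, set differently each time and always above the pointers at the start. Axes as the station's, z up.
- band (a joint): Height setting of both yellow bands in m, on the same scale as window: the guard is level with the bands when the two values are equal. Clamped: not to be moved.
- oil_can: Red can, 54 mm across, 110 mm high, standing on the table beside the front of the station; bystander. Origin at the centre of its underside.
- gauge: Dial gauge lying on the table: aluminium disc 56 mm across, 18 mm high, with a black and steel stem along its x axis to 145 mm; bystander. Origin under the disc's centre.
- sleeve: Steel tube standing on the table, 60 mm across, 55 mm high; bystander. Origin at the centre of its underside.

How it is judged:
By the outcome, as a careful person would: the job done as asked, in the order asked, and still so for the second after the job is handed in, with the robot touching nothing.
It also fails if it takes over 51 s, if anything falls off the work surface, if the arm or the gripper's body presses on something with over 40 N, if the wrist force passes 120 N, or if a joint passes its speed limit or range.

## Working session

There is one attempt and no reset: what is moved stays moved. The work goes in short steps, Python scripts to look and compute and a tool call to move; the robot and the scene stay as the last step left them, time stands still between calls to the robot, and variables do not carry over. Pictures are saved under pics/ and viewed, and the job is handed in when it is done.

Besides the shell and the picture viewer there is one more tool, called as a command line: name --pt "numbers of a row" for each row, then --argument value for the rest. step_arm: Moves the arm, as the interface text tells. Its arguments: {"type":"object","properties":{"steps":{"type":"array","items":{"type":"array","items":{"type":"number"}}},"jaw":{"type":"number"}},"required":["steps"]}

```bash
mkdir -p pics; python3 - <<'E'
from cell import *
import cv2
s=state(); print(s)
for n in("side","top"):
    im=read_camera(n); cv2.imwrite(f"pics/{n}0.png",im[:,:,::-1]); print(n,camera_info(n))
E
```

```text
{'t': 0.0, 'joints': array([-1.24656666e+00,  4.91544704e-01,  1.55948185e+00,  3.78073850e-06,
        1.09167496e+00, -1.05608187e-01]), 'qvel': array([ 0.00014694,  0.00052763,  0.00016775,  0.00020734,  0.00018052,
       -0.00095983]), 'tau': array([ 4.32770103e-03, -6.12636209e+01, -2.58183557e+01,  6.94552856e-02,
        4.82348702e-02, -1.18671992e-04]), 'eef_pos': array([ 260.38774622, -567.8964308 ,  214.05981491]), 'tcp_rot': array([-1.67942841,  1.56968746,  1.89200036]), 'ft_force': array([ 0.14933579, -0.35400238, -0.04885205]), 'moment': array([ 0.02328056, -0.02349445,  0.02145668]), 'opening': 1.0028703604619917}
side {'mtx': array([[470.7708597 ,   0.        , 274.99654363],
       [  0.        , 470.7708597 , 201.01266645],
       [  0.        ,   0.        ,   1.        ]]), 'k1': -0.0017631653668881734, 'eye': array([ 211.68784732,   68.13239734, 1342.42053648]), 'attitude': array([-2.82562591e+00, -2.34000317e-03, -1.53980229e+00])}
top {'mtx': array([[454.37631644,   0.        , 278.95830914],
       [  0.        , 454.37631644, 205.45334261],
       [  0.        ,   0.        ,   1.        ]]), 'k1': -0.051809285170016345, 'eye': array([ 541.10440111,   97.25934546, 1099.55442491]), 'attitude': array([-3.07450744,  0.00530017, -1.57039443])}
```

View pics/side0.png

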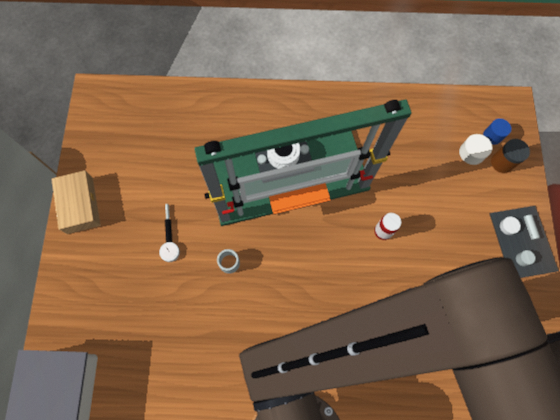

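View pics/top0.png

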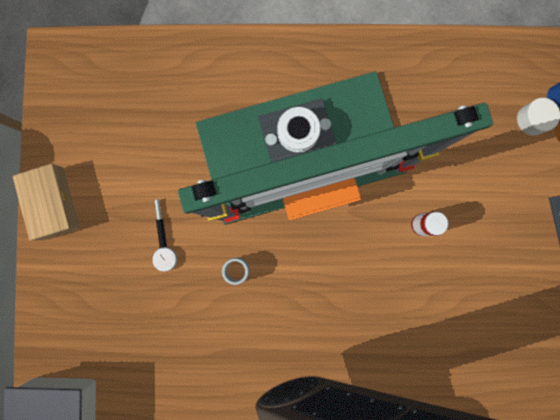

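View pics/side0z.png

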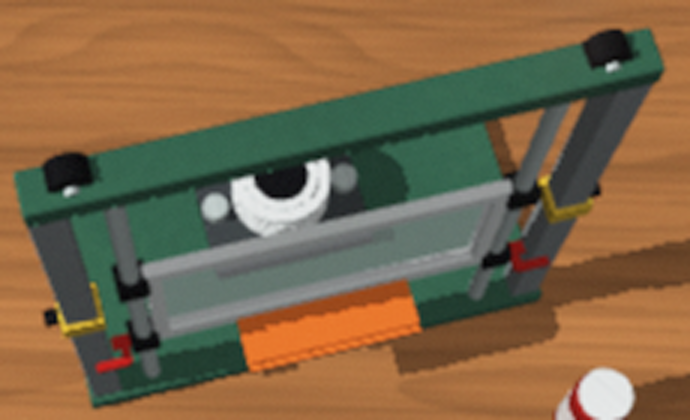

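View pics/top0z.png

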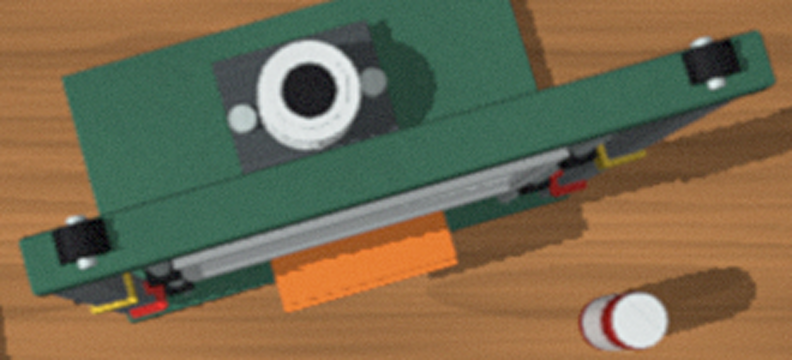

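```bash
cat > h.py <<'E'
import numpy as np, cv2
from scipy.spatial.transform import Rotation as R
from cell import *
def ray(n,u,v):
    c=camera_info(n); K=c["mtx"]
    p=cv2.undistortPoints(np.array([[[u,v]]],float),K,np.array([c["k1"],0,0,0,0]))[0,0]
    d=R.from_euler("xyz",c["attitude"]).as_matrix()@np.array([p[0],p[1],1]); return np.array(c["eye"]),d/np.linalg.norm(d)
def plane(n,u,v,z):
    e,d=ray(n,u,v); return e+d*(z-e[2])/d[2]
def tri(ps,pt):
    (a,d),(b,f)=ray("side",*ps),ray("top",*pt)
    t=np.linalg.lstsq(np.stack([d,-f],1),b-a,rcond=None)[0]
    p,q=a+d*t[0],b+f*t[1]; return (p+q)/2,np.linalg.norm(p-q)
def proj(n,P):
    c=camera_info(n); r=R.from_euler("xyz",c["attitude"]).as_matrix()
    q=r.T@(np.array(P,float)-c["eye"]); s=q[:2]/q[2]; s=s*(1+c["k1"]*(s@s)); return c["mtx"][:2,:2]@s+c["mtx"][:2,2]
E
python3 - <<'E'
from h import *
np.set_printoptions(precision=1,suppress=True)
S=lambda x,y:(190+(x+.5)/3-.5,90+(y+.5)/3-.5); T=lambda x,y:(170+(x+.5)/2.4-.5,90+(y+.5)/2.4-.5)
print("lip front top L",tri(S(249,363),T(284,303))); print("R",tri(S(419,323),T(457,257)))
print("bar front L top",tri(S(24,219),T(35,293)),"R",tri(S(660,72),T(770,83)))
print("bar back L",tri(S(17,178),T(22,243)),"R",tri(S(650,30),T(758,32)))
print("base back L z20",plane("top",*T(64,76),20),"R",plane("top",*T(512,-42),20))
print("base front L",plane("side",*S(95,403),10),plane("top",*T(131,321),10),"R",plane("side",*S(538,297),10))
for n in("side","top"):
    im=cv2.imread(f"pics/{n}0.png"); h=cv2.cvtColor(im,cv2.COLOR_BGR2HSV)
    for nm,lo,hi in(("or",(5,200,150),(14,255,255)),("yel",(22,150,100),(33,255,255)),("red",(174,150,80),(180,255,255)),("red2",(0,180,80),(4,255,255))):
        m=cv2.inRange(h,lo,hi); k,l,st,ce=cv2.connectedComponentsWithStats(m)
        for i in range(1,k):
            if st[i,4]>8: print(n,nm,st[i],ce[i], cv2.boxPoints(cv2.minAreaRect(np.argwhere(l==i)[:,::-1].astype(np.float32))).ravel() if nm=="or" else "")
E
```

```text
lip front top L (array([584.3,  83. , 117.3]), np.float64(0.3238213767149472))
R (array([625. , -71.2, 125.5]), np.float64(2.144447833253395))
bar front L top (array([574.8, 233.3, 464.8]), np.float64(0.3303075533734168)) R (array([ 699.5, -201. ,  465.9]), np.float64(1.9746987984709632))
bar back L (array([604. , 240.6, 466.5]), np.float64(1.1575809434411664)) R (array([ 729.9, -194.1,  469.2]), np.float64(0.4348520951218779))
base back L z20 [817.7 303.1  20. ] R [ 940.1 -151.3   20. ]
base front L [571.3 233.5  10. ] [571.  234.3  10. ] R [ 695.2 -202.6   10. ]
side or [270 184  60  30 995] [299.1 198.4] [269.2 196.6 325.2 183.2 329.3 200.1 273.3 213.6]
side yel [369 149  18  15  70] [376.9 157.7] 
side yel [209 185  16  17  76] [217.5 196.5] 
side red2 [360 171  13   9  51] [364.2 175.9] 
side red2 [222 202  12  12  59] [228.9 208.1] 
side red2 [380 220  16  13  51] [385.4 228.5] 
top or [349 179   6   5  13] [351.7 180.6] [348.9 179.7 352.8 178.4 354.  182.  350.1 183.3]
top or [336 182   9  10  30] [340.3 186.1] [335.3 184.5 341.1 180.6 345.8 187.8 340.1 191.6]
top or [343 184 
[... 703 characters left out ...]
359.6 199.  357.  200. ]
top or [316 192   7   8  17] [318.6 195.5] [315. 194. 317. 192. 322. 197. 320. 199.]
top or [338 197  16   6  29] [346.1 200.3] [337.5 199.5 352.5 196.5 353.4 200.9 338.4 203.9]
top or [302 199   5   7  13] [303.6 202.1] [300.6 200.8 303.  199.  306.6 203.8 304.2 205.6]
top or [327 204  12   4  15] [332.  205.1] [326.5 204.9 337.5 202.1 338.2 204.7 327.1 207.5]
top or [298 210   5   7  13] [299.9 213.2] [298. 210. 302. 210. 302. 216. 298. 216.]
top yel [419 151  20   9  57] [427.  155.6] 
top yel [208 204  19  17  78] [219.1 214.3] 
top red2 [399 163  15   9  47] [404.4 167.6] 
top red2 [225 209  14  13  70] [233.  215.7] 
top red2 [421 215   8  19  38] [423.5 224.4]
```

The station is turned about 16° and its lip front sits near (604, 6), about 112 mm up. The moves only turn the tool about its own axis, so I'll check in free space what an out-of-reach command does to the tilt.

step_arm --pt "-1 0 0 0" --pt "-1 0 0 0" --pt "-1 0 0 0" --pt "-1 0 0 0" --pt "-1 0 0 0" --pt "-1 0 0 0" --pt "-1 0 0 0" --pt "-1 0 0 0" --pt "-1 0 0 0" --pt "-1 0 0 0"

```text
t: 1.35
eef_pos: [259.8, -567.1, 698.4]
tcp_rot: [1.519, 1.566, -1.192]
ft_force: [0.4, -0.8, 0.9]
opening: 1.001
```

```bash
python3 - <<'E'
from h import *
np.set_printoptions(precision=3,suppress=True)
s=state(); print(s["joints"],s["eef_pos"],R.from_euler("xyz",s["tcp_rot"]).as_matrix())
yaw=.277;o=np.array([729.4,42.9,0]);M=R.from_euler("z",yaw).as_matrix()
for nm,a,b in(("redL",(228.9,208.1),(233,215.7)),("redR",(364.2,175.9),(404.4,167.6)),("yR",(376.9,157.7),(427,155.6)),("yL",(217.5,196.5),(219.1,214.3))):
    P,e=tri(a,b); print(nm,P,M.T@(P-o),e)
    for n,p in(("side",a),("top",b)):
        c,d=ray(n,*p); c=M.T@(c-o); d=M.T@d; y=190*(1 if nm[-1]=="L" else -1)
        print("  at |y|=190:",n,c+d*(y-c[1])/d[1])
E
```

```text
[-1.247  0.561  0.173  0.     2.404 -0.106] [ 259.826 -567.103  698.383] [[ 0.002  0.417 -0.909]
 [-0.004 -0.909 -0.417]
 [-1.     0.005  0.   ]]
redL [584.347 201.064 128.573] [-96.27  191.803 128.573] 0.4922112161383831
  at |y|=190: side [-126.951  190.     223.106]
  at |y|=190: top [-97.582 190.    145.876]
redR [ 687.084 -166.014  134.779] [ -97.835 -189.378  134.779] 1.6099128068112132
  at |y|=190: side [ -96.326 -190.     129.803]
  at |y|=190: top [ -97.835 -190.     135.496]
yR [ 692.493 -177.747  249.491] [ -95.841 -202.143  249.491] 2.729428259405988
  at |y|=190: side [-107.671 -190.     281.424]
  at |y|=190: top [ -98.802 -190.     287.072]
yL [582.533 218.62  229.777] [-93.214 209.186 229.777] 3.6752728250717066
  at |y|=190: side [-277.696  190.     746.574]
  at |y|=190: top [-105.916  190.     375.872]
```

step_arm --pt "-1 0 0 0" --pt "-1 0 0 0" --pt "-1 0 0 0" --pt "-1 0 0 0"

```text
t: 1.85
eef_pos: [224.0, -488.7, 779.5]
tcp_rot: [1.562, 1.503, -1.15]
ft_force: [-0.6, 0.3, -0.6]
opening: 0.999
```

```bash
python3 - <<'E'
from h import *
np.set_printoptions(precision=3,suppress=True)
s=state(); print(s["joints"],s["eef_pos"],R.from_euler("xyz",s["tcp_rot"]).as_matrix()[:,0])
E
```

```text
[-1.268  0.48   0.047  0.014  2.547 -0.115] [ 223.98  -488.67   779.546] [ 0.028 -0.062 -0.998]
```

step_arm --pt "0 1 0 0" --pt "0 1 0 0" --pt "0 1 0 0" --pt "0 1 0 0" --pt "0 1 0 0"

```text
t: 2.48
eef_pos: [290.0, -633.2, 679.7]
tcp_rot: [1.568, 1.429, -1.144]
ft_force: [0.8, -0.3, 0.7]
opening: 1.001
```

```bash
python3 - <<'E'
from h import *
np.set_printoptions(precision=3,suppress=True)
s=state(); print(s["joints"],s["eef_pos"],R.from_euler("xyz",s["tcp_rot"]).as_matrix())
E
```

```text
[-1.241  0.654  0.048  0.018  2.3   -0.087] [ 290.038 -633.217  679.664] [[ 0.058  0.413 -0.909]
 [-0.128 -0.9   -0.417]
 [-0.99   0.141  0.   ]]
```

step_arm --pt "-0.6 1 0 0" --pt "-0.6 1 0 0" --pt "-0.6 1 0 0" --pt "-0.6 1 0 0" --pt "-0.6 1 0 0" --pt "-0.6 1 0 0" --pt "-0.6 1 0 0" --pt "-0.6 1 0 0" --pt "-0.6 1 0 0" --pt "-0.6 1 0 0"

```text
t: 3.72
eef_pos: [317.2, -692.4, 715.9]
tcp_rot: [1.571, 1.123, -1.141]
ft_force: [-0.3, 0.3, 1.0]
opening: 0.998
```

```bash
cat > st.py <<'E'
from h import *
np.set_printoptions(precision=3,suppress=True)
s=state(); print(s["t"],s["joints"],s["eef_pos"]);print(R.from_euler("xyz",s["tcp_rot"]).as_matrix())
E
python3 st.py
```

```text
3.725 [-1.244  0.634  0.048  0.049  2.013 -0.072] [ 317.212 -692.352  715.858]
[[ 0.18   0.376 -0.909]
 [-0.393 -0.82  -0.417]
 [-0.902  0.433  0.   ]]
```

```bash
python3 - <<'E'
import numpy as np
D=[([-1.247,.4915,1.5595,1.0917],[260.4,-567.9,214.1]),([-1.247,.561,.173,2.404],[259.8,-567.1,698.4]),([-1.268,.48,.047,2.547],[224,-488.7,779.5]),([-1.241,.654,.048,2.3],[290,-633.2,679.7]),([-1.244,.634,.048,2.013],[317.2,-692.4,715.9])]
A=[];b=[]
for q,p in D:
    a=q[1];c=a+q[2];e=c+q[3]
    ra=p[0]*np.cos(q[0])+p[1]*np.sin(q[0]); la=-p[0]*np.sin(q[0])+p[1]*np.cos(q[0]); print(ra,la)
    A.append([1,0,np.sin(a),np.sin(c),np.sin(e)]);b.append(ra);A.append([0,1,np.cos(a),np.cos(c),np.cos(e)]);b.append(p[2])
x,r,k,s=np.linalg.lstsq(np.array(A),np.array(b),rcond=None);print(x,np.array(A)@x-b,s)
E
```

```text
621.2396455991029 66.18060694720938
620.2903173566751 65.86632063168022
533.2619375763632 68.0837420556696
692.992388066949 69.30937946098831
757.5797054132362 78.14467317734622
[-24.58570038 137.43419079 663.60514664 414.02427908 308.38766461] [ 34.21933892   8.7356354  -13.37603983  -0.04798176 -22.34926104
  -3.28549438  -3.5998159   -4.84988856   5.10577785  -0.55227071] [4.07040486 2.71571295 0.97533192 0.31350246 0.08456535]
```

```bash
python3 - <<'E'
import numpy as np
D=[([-1.247,.4915,1.5595,1.0917],[260.4,-567.9,214.1]),([-1.247,.561,.173,2.404],[259.8,-567.1,698.4]),([-1.268,.48,.047,2.547],[224,-488.7,779.5]),([-1.241,.654,.048,2.3],[290,-633.2,679.7]),([-1.244,.634,.048,2.013],[317.2,-692.4,715.9])]
for a1 in (0,None):
  A=[];b=[]
  for q,p in D:
    a=q[1];c=a+q[2];e=c+q[3]
    ra=p[0]*np.cos(q[0])+p[1]*np.sin(q[0])
    A.append([1,0,np.sin(a),np.sin(c),np.sin(e),np.cos(c)]);b.append(ra);A.append([0,1,np.cos(a),np.cos(c),np.cos(e),-np.sin(c)]);b.append(p[2])
  A=np.array(A)
  if a1==0:A=A[:,1:]
  x,r,k,s=np.linalg.lstsq(A,np.array(b),rcond=None);print(x,A@x-b,s)
E
```

```text
[197.04680246 586.57495932 411.09428256 271.97374666  43.04867855] [ 0.00567687  0.02396333  0.09726423 -0.25642395 -0.05973222  0.14902811
  0.03460323 -0.34881042 -0.09368444  0.43224293] [4.19155611 2.46335842 1.01691935 0.53050412 0.21717057]
[2.63682020e-01 1.97541646e+02 5.86092826e+02 4.11068795e+02
 2.72044385e+02 4.30571744e+01] [ 0.01520839  0.02734588  0.09392428 -0.26506835 -0.01939419  0.11944143
  0.00482866 -0.33151468 -0.09456714  0.44979572] [4.20766026 3.22557859 1.02174119 0.86753608 0.29618562 0.08329492]
```

```bash
cat > kin.py <<'E'
from h import *
from scipy.optimize import least_squares
H,L2,L3,D,E,LAT=197.05,586.6,411.1,272.0,43.05,66.
LO=np.array([-3.1,-.84,.05,-1.13,.06,-2.69]);HI=np.array([3.1,2.19,2.79,4.28,2.93,2.69])
def rx(a):return R.from_euler("x",a).as_matrix()
def ry(a):return R.from_euler("y",a).as_matrix()
def rz(a):return R.from_euler("z",a).as_matrix()
T0=np.eye(3)
def fk(q,full=False):
    A=rz(q[0]);B=A@ry(q[1]);C=A@ry(q[1]+q[2]);W=C@rz(q[3])@ry(q[4])@rz(-q[5])
    sh=np.array([0,0,H]);el=sh+B@[0,0,L2];wr=el+C@[E,0,L3]+A@[0,LAT,0]
    t=wr+W@[0,0,D]
    # tool x=W z ; tool y,z
    Rt=W@np.array([[0,1,0],[0,0,1],[1,0,0]]).astype(float)   # cols: x_tool=z_w, y_tool=x_w, z_tool=y_w
    return (t,Rt,el,wr) if full else (t,Rt)
def ik(p,Rt,q0,wr=200.):
    f=lambda q:np.r_[fk(q)[0]-p,wr*(R.from_matrix(Rt.T@fk(q)[1])).as_rotvec()]
    s=least_squares(f,np.clip(q0,LO+1e-3,HI-1e-3),bounds=(LO,HI)); return s.x,s.fun
E
python3 - <<'E'
from kin import *
np.set_printoptions(precision=3,suppress=True)
for q in([-1.24657,.49154,1.55948,0,1.09167,-.10561],[-1.244,.634,.048,.049,2.013,-.072]):
    p,r=fk(q);print(p);print(r)
s=state();print(s["eef_pos"]);print(R.from_euler("xyz",s["tcp_rot"]).as_matrix())
print(R.from_euler("xyz",[-1.67942841,  1.56968746,  1.89200036]).as_matrix())
E
```

```text
[ 260.486 -567.884  214.101]
[[-0.    -0.217  0.976]
 [ 0.001  0.976  0.217]
 [-1.     0.001 -0.   ]]
[ 317.008 -692.157  716.522]
[[ 0.18  -0.241  0.954]
 [-0.394  0.871  0.295]
 [-0.901 -0.429  0.062]]
[ 317.212 -692.352  715.858]
[[ 0.18   0.376 -0.909]
 [-0.393 -0.82  -0.417]
 [-0.902  0.433  0.   ]]
[[-0.     0.417 -0.909]
 [ 0.001 -0.909 -0.417]
 [-1.    -0.001 -0.   ]]
```

```bash
sed -i 's/rz(-q\[5\])/rz(q[5])/; s/\[\[0,1,0\],\[0,0,1\],\[1,0,0\]\]/[[0,-1,0],[0,0,-1],[1,0,0]]/' kin.py
python3 - <<'E'
from kin import *
np.set_printoptions(precision=3,suppress=True)
for q in([-1.24657,.49154,1.55948,0,1.09167,-.10561],[-1.244,.634,.048,.049,2.013,-.072]):
    p,r=fk(q);print(p);print(r)
# final pose options
for H_ in (0.277,):
  for pit in(0,-.3):  # nose up negative
   for sgn in(1,-1):
    x=rz(H_)@ry(pit)@[1,0,0]; y=sgn*rz(H_)@[0,1,0]; Rt=np.stack([x,y,np.cross(x,y)],1)
    p=np.array([638,16,112])
    best=None
    for q4 in(0.5,1.5,2.5,3.5):
     for q6 in(-2,0,2):
      q,f=ik(p,Rt,[0,1,2.2,q4,1.7,q6])
      if best is None or np.linalg.norm(f)<best[1]: best=(q,np.linalg.norm(f))
    print(pit,sgn,best, fk(best[0],True)[2:])
E
```

```text
[ 260.486 -567.884  214.101]
[[-0.     0.417 -0.909]
 [ 0.001 -0.909 -0.417]
 [-1.    -0.001 -0.   ]]
[ 317.008 -692.157  716.522]
[[ 0.18   0.376 -0.909]
 [-0.394 -0.819 -0.417]
 [-0.901  0.433  0.   ]]
0 1 (array([-0.328,  1.015,  2.325,  2.527,  1.734,  1.457]), np.float64(5.965169078282555e-14)) (array([ 471.722, -160.557,  506.564]), array([376.369, -58.384, 112.   ]))
0 -1 (array([-0.328,  1.015,  2.325,  2.527,  1.734, -1.685]), np.float64(3.387416387434916e-14)) (array([ 471.722, -160.557,  506.564]), array([376.369, -58.384, 112.   ]))
-0.3 1 (array([-0.31 ,  1.193,  2.239,  2.478,  2.107,  1.385]), np.float64(6.606231526492981e-14)) (array([ 519.319, -166.438,  413.164]), array([388.054, -55.062,  31.619]))
-0.3 -1 (array([-0.31 ,  1.193,  2.239,  2.478,  2.107, -1.756]), np.float64(5.0719418323205137e-14)) (array([ 519.319, -166.438,  413.164]), array([388.054, -55.062,  31.619]))
```

```bash
python3 - <<'E'
from kin import *
np.set_printoptions(precision=3,suppress=True)
s=state();q=s["joints"];Rt=fk(q)[1];p=s["eef_pos"]
for w,n in(([600,-340,690],10),([690,60,690],9),([540,420,690],9)):
    w=np.array(w,float);print("rows",n,"tool shift/row",Rt.T@(w-p)/50/n)
    for i in range(n):
        q2,f=ik(p+(w-p)*(i+1)/n,Rt,q)
        if i%3==2: print(q2,np.abs(q2-q).max(),np.linalg.norm(f))
        q=q2
    p=w
E
```

```text
rows 10 tool shift/row [-0.129 -0.387 -0.808]
[-1.047  0.428  0.469 -0.042  1.798  0.075] 0.08032465681470846 1.614165407767843e-13
[-0.822  0.368  0.59  -0.139  1.754  0.264] 0.07744875283277664 1.1330308896568088e-12
[-0.587  0.385  0.584 -0.235  1.78   0.46 ] 0.077800439101961 6.667540876053744e-12
rows 9 tool shift/row [-0.314 -0.653 -0.552]
[-0.282  0.387  0.589 -0.347  1.846  0.709] 0.07744023491640334 6.4410465244490144e-12
[-0.053  0.443  0.496 -0.425  1.95   0.878] 0.07493059714415741 1.1679090000755122e-13
[ 0.155  0.608  0.188 -0.521  2.149  0.964] 0.14755919005091944 2.310716612170292e-13
rows 9 tool shift/row [-0.375 -0.781 -0.03 ]
[ 0.351  0.585  0.235 -0.564  2.202  1.127] 0.06616371839996238 9.951811321452542e-13
[ 0.548  0.675  0.05  -0.654  2.353  1.204] 0.08358745494147324 1.7328455813947605
[ 0.739  0.694  0.05  -0.665  2.341  1.377] 0.0619432450640478 23.685525756471673
```

step_arm --pt "-0.13 -0.39 -0.81 0" --pt "-0.13 -0.39 -0.81 0" --pt "-0.13 -0.39 -0.81 0" --pt "-0.13 -0.39 -0.81 0" --pt "-0.13 -0.39 -0.81 0" --pt "-0.13 -0.39 -0.81 0" --pt "-0.13 -0.39 -0.81 0" --pt "-0.13 -0.39 -0.81 0" --pt "-0.13 -0.39 -0.81 0" --pt "-0.13 -0.39 -0.81 0" --pt "-0.31 -0.65 -0.55 0" --pt "-0.31 -0.65 -0.55 0" --pt "-0.31 -0.65 -0.55 0" --pt "-0.31 -0.65 -0.55 0" --pt "-0.31 -0.65 -0.55 0" --pt "-0.31 -0.65 -0.55 0" --pt "-0.31 -0.65 -0.55 0"

```text
t: 5.85
eef_pos: [670.2, -27.3, 690.5]
tcp_rot: [1.574, 1.125, -1.138]
ft_force: [-0.1, 0.1, 0.1]
opening: 1.002
```

```bash
python3 st.py; python3 - <<'E'
from kin import *
np.set_printoptions(precision=3,suppress=True)
s=state();q=s["joints"];Rt=fk(q)[1];p=s["eef_pos"]
for w,n in(([480,420,650],11),):
    w=np.array(w,float);print("rows",n,"tool shift/row",Rt.T@(w-p)/50/n)
    for i in range(n):
        q2,f=ik(p+(w-p)*(i+1)/n,Rt,q)
        if i%3==2: print(q2,np.abs(q2-q).max(),np.linalg.norm(f))
        q=q2
    p=w
E
```

```text
5.85 [ 0.021  0.483  0.424 -0.451  2.004  0.923] [670.249 -27.336 690.489]
[[ 0.181  0.376 -0.909]
 [-0.391 -0.82  -0.417]
 [-0.902  0.431 -0.001]]
rows 11 tool shift/row [-0.315 -0.829 -0.025]
[ 0.23   0.408  0.583 -0.485  2.006  1.132] 0.071818386909098 3.1444705387239737e-13
[ 0.45   0.41   0.61  -0.513  2.07   1.329] 0.0732201171803249 9.452272602937283e-12
[ 0.661  0.481  0.52  -0.536  2.176  1.499] 0.06803065065073666 2.550775232309171e-13
```

step_arm --pt "-0.32 -0.83 -0.03 0" --pt "-0.32 -0.83 -0.03 0" --pt "-0.32 -0.83 -0.03 0" --pt "-0.32 -0.83 -0.03 0" --pt "-0.32 -0.83 -0.03 0" --pt "-0.32 -0.83 -0.03 0" --pt "-0.32 -0.83 -0.03 0" --pt "-0.32 -0.83 -0.03 0" --pt "-0.32 -0.83 -0.03 0" --pt "-0.32 -0.83 -0.03 0" --pt "-0.32 -0.83 -0.03 0"

```text
t: 7.22
eef_pos: [481.3, 422.6, 652.6]
tcp_rot: [1.574, 1.126, -1.137]
ft_force: [0.9, -0.3, 0.4]
opening: 1.0
```

```bash
python3 st.py; python3 - <<'E'
from kin import *
s=state();Rt=fk(s["joints"])[1]
print(Rt.T@np.array([.75*.8,.66*.8,.65]))
E
```

```text
7.225 [ 0.789  0.588  0.336 -0.569  2.296  1.563] [481.258 422.569 652.613]
[[ 0.181  0.376 -0.909]
 [-0.39  -0.821 -0.417]
 [-0.903  0.43  -0.002]]
[-0.68452805  0.07173214 -0.76652453]
```

step_arm --pt "-0.8 0.07 -0.85 0" --pt "-0.8 0.07 -0.85 0" --pt "-0.8 0.07 -0.85 0" --pt "-0.8 0.07 -0.85 0" --pt "-0.8 0.07 -0.85 0" --pt "-0.8 0.07 -0.85 0" --pt "-0.8 0.07 -0.85 0" --pt "-0.8 0.07 -0.85 0"

```text
t: 8.22
eef_pos: [534.4, 448.0, 683.0]
tcp_rot: [1.959, 1.072, -0.706]
ft_force: [0.1, -0.4, -0.0]
opening: 1.002
```

```bash
cat >> st.py <<'E'
Rt=R.from_euler("xyz",s["tcp_rot"]).as_matrix(); h=np.arctan2(Rt[1,0],Rt[0,0]); print("heading",h,"down",-Rt[2,0])
for A in(.3,.5,.75,1.):
  print(A,Rt.T@np.array([np.cos(A)*.85,np.sin(A)*.85,.65]))
E
python3 st.py
```

```text
8.225 [ 0.789  0.694  0.048 -0.656  2.243  1.426] [534.422 447.971 683.018]
[[ 0.364  0.373 -0.854]
 [-0.311 -0.815 -0.489]
 [-0.878  0.443 -0.181]]
heading -0.7064694220218521 down 0.8781182988698011
0.3 [-0.353  0.386 -0.933]
0.5 [-0.426  0.234 -0.953]
0.75 [-0.524  0.047 -0.932]
1.0 [-0.626 -0.124 -0.859]
```

step_arm --pt "-0.6 0 -1 0" --pt "-0.6 0 -1 0" --pt "-0.6 0 -1 0" --pt "-0.6 0 -1 0" --pt "-0.55 0 -1 0" --pt "-0.55 0 -1 0" --pt "-0.5 0 -1 0" --pt "-0.5 0 -1 0" --pt "-0.5 0 -1 0" --pt "-0.5 0 -1 0" --pt "-0.45 0 -1 0" --pt "-0.45 0 -1 0"

```text
t: 9.72
eef_pos: [591.7, 519.4, 714.0]
tcp_rot: [2.382, 0.846, -0.195]
ft_force: [0.7, -0.2, 0.3]
opening: 1.002
```

```bash
python3 st.py
```

```text
9.725 [ 0.833  0.7    0.048 -0.642  1.892  1.473] [591.664 519.359 713.974]
[[ 0.651  0.365 -0.666]
 [-0.129 -0.811 -0.57 ]
 [-0.748  0.457 -0.481]]
heading -0.19513255745733785 down 0.7484277865408951
0.3 [ 0.01   0.389 -0.997]
0.5 [-0.054  0.238 -1.042]
0.75 [-0.156  0.053 -1.057]
1.0 [-0.28  -0.116 -1.026]
```

step_arm --pt "-0.2 0 -1 0" --pt "-0.2 0 -1 0" --pt "-0.2 0 -1 0" --pt "-0.15 0 -1 0" --pt "-0.15 0 -1 0" --pt "-0.1 0 -1 0" --pt "-0.1 0 -1 0" --pt "-0.05 0 -1 0" --pt "0 0 -1 0" --pt "0 0 -1 0" --pt "0 0 -1 0" --pt "0 0 -1 0"

```text
t: 11.22
eef_pos: [665.2, 587.2, 750.0]
tcp_rot: [2.565, 0.559, 0.084]
ft_force: [-0.1, 0.2, 0.3]
opening: 1.005
```

```bash
python3 st.py
```

```text
11.225 [ 0.824  0.733  0.048 -0.61   1.507  1.49 ] [665.235 587.2   750.038]
[[ 0.845  0.358 -0.397]
 [ 0.071 -0.811 -0.581]
 [-0.53   0.462 -0.711]]
heading 0.08399390279464061 down 0.530479488564207
0.3 [ 0.359  0.388 -0.93 ]
0.5 [ 0.314  0.237 -0.995]
0.75 [ 0.222  0.053 -1.045]
1.0 [ 0.094 -0.115 -1.06 ]
```

step_arm --pt "0.1 0 -1 0" --pt "0.1 0 -1 0" --pt "0.15 0 -1 0" --pt "0.15 0 -1 0" --pt "0.2 0 -1 0" --pt "0.2 0 -1 0" --pt "0.25 0 -1 0" --pt "0.25 0 -1 0" --pt "0.3 0 -1 0" --pt "0.3 0 -1 0" --pt "0.3 0 -1 0" --pt "0.3 0 -1 0"

```text
t: 12.72
eef_pos: [701.3, 647.4, 813.4]
tcp_rot: [2.642, 0.249, 0.278]
ft_force: [-0.2, 0.8, 0.6]
opening: 1.002
```

```bash
python3 st.py
```

```text
12.725 [ 0.819  0.752  0.048 -0.584  1.132  1.492] [701.302 647.439 813.371]
[[ 0.932  0.354 -0.077]
 [ 0.266 -0.812 -0.52 ]
 [-0.246  0.464 -0.851]]
heading 0.2779398037829664 down 0.24633400874809008
0.3 [ 0.663  0.385 -0.746]
0.5 [ 0.643  0.235 -0.822]
0.75 [ 0.574  0.052 -0.902]
1.0 [ 0.458 -0.116 -0.96 ]
```

step_arm --pt "0.4 0.35 -1 0" --pt "0.4 0.35 -1 0" --pt "0.4 0.35 -1 0" --pt "0.4 0.35 -1 0" --pt "0.4 0.4 -1 0" --pt "0.4 0.4 -1 0" --pt "0.4 0.4 -1 0" --pt "0.4 0.4 -1 0" --pt "0.4 0.4 -1 0"

```text
t: 13.85
eef_pos: [713.2, 563.2, 950.9]
tcp_rot: [2.656, 0.009, 0.379]
ft_force: [0.6, 0.1, -0.8]
opening: 1.0
```

```bash
python3 st.py
```

```text
13.85 [ 0.686  0.646  0.048 -0.388  0.924  1.33 ] [713.157 563.232 950.884]
[[ 0.929  0.332  0.165]
 [ 0.37  -0.82  -0.436]
 [-0.009  0.466 -0.885]]
heading 0.3794420436369108 down 0.009425148477948439
0.3 [ 0.841  0.367 -0.551]
0.5 [ 0.838  0.216 -0.63 ]
0.75 [ 0.786  0.034 -0.725]
1.0 [ 0.685 -0.131 -0.811]
```

step_arm --pt "0.4 0.3 -1 0" --pt "0.4 0.3 -1 0"

```text
t: 14.1
eef_pos: [698.7, 553.8, 980.1]
tcp_rot: [2.656, -0.041, 0.396]
ft_force: [0.0, -0.5, 0.6]
opening: 1.001
```

```bash
python3 st.py; cat > plan.py <<'E'
from kin import *
np.set_printoptions(precision=3,suppress=True)
import sys
def run(wps,q,Rt,p,k=3,verbose=True):
    for w,n in wps:
        w=np.array(w,float); print("->",w,"rows",n,"shift/row",Rt.T@(w-p)/50/n)
        for i in range(n):
            q2,f=ik(p+(w-p)*(i+1)/n,Rt,q)
            if i%k==k-1 or i==n-1 or np.linalg.norm(f)>1 or np.abs(q2-q).max()>.25: t,_,el,wr=fk(q2,True);print(q2,"dq %.2f res %.1f"%(np.abs(q2-q).max(),np.linalg.norm(f)),"el",el.round(),"wr",wr.round())
            q=q2
        p=w
    return q,p
E
python3 - <<'E'
from plan import *
s=state();q=s["joints"];Rt=fk(q)[1];p=s["eef_pos"]
th=np.arctan2(Rt[2,1],-Rt[2,2]);print("turn deg",np.degrees(th))
Rt2=Rt@rx(th);print(Rt2)
q2,f=ik(p,Rt2,q);print(q2,f)
run([([560,300,700],7),([500,60,600],6),([520,0,300],7),([520,-20,105],5),([638,16,105],3),([638,16,220],3)],q2,Rt2,p)
E
```

```text
14.1 [ 0.682  0.622  0.048 -0.371  0.892  1.313] [698.732 553.836 980.126]
[[ 0.922  0.324  0.214]
 [ 0.386 -0.823 -0.416]
 [ 0.041  0.466 -0.884]]
heading 0.3961424597365746 down -0.04117314877318255
0.3 [ 0.872  0.359 -0.506]
0.5 [ 0.871  0.209 -0.585]
0.75 [ 0.823  0.027 -0.683]
1.0 [ 0.726 -0.137 -0.774]
turn deg 27.815960208751658
[[ 0.922  0.386  0.038]
 [ 0.386 -0.923  0.016]
 [ 0.041  0.    -0.999]]
[ 0.682  0.619  0.055 -0.372  0.888  1.8  ] [ 0.  0.  0.  0.  0. -0.]
-> [560. 300. 700.] rows 7 shift/row [-0.678  0.516  0.773]
[ 0.656  0.391  0.599 -0.478  0.592  1.966] dq 0.54 res 0.0 el [177. 136. 739.] wr [428. 413. 929.]
[ 0.626  0.273  0.881 -0.568  0.436  2.086] dq 0.28 res 0.0 el [128.  93. 762.] wr [408. 376. 889.]
[ 0.591  0.181  1.103 -0.684  0.311  2.222] dq 0.22 res 0.0 el [ 88.  59. 774.] wr [389. 340. 849.]
[ 0.5    0.036  1.457 -1.126  0.109  2.69 ] dq 0.26 res 2.5 el [ 19.  10. 783.] wr [350. 266. 772.]
[ 0.449 -0.026  1.582 -1.121  0.06   2.69 ] dq 0.13 res 11.0 el [-14.  -7. 783.] wr [329. 232. 746.]
[ 0.414 -0.081  1.689 -1.12   0.06   2.69 ] dq 0.11 res 23
[... 2105 characters left out ...]
hift/row [0.818 0.082 0.034]
[-0.057  0.373  2.125 -1.13   0.06   2.498] dq 0.07 res 229.7 el [213. -12. 743.] wr [429.  42. 389.]
[-0.036  0.428  2.051 -1.13   0.06   2.514] dq 0.07 res 223.7 el [243.  -9. 731.] wr [465.  49. 380.]
[-0.018  0.48   1.975 -1.13   0.06   2.528] dq 0.08 res 217.6 el [271.  -5. 717.] wr [499.  57. 372.]
-> [638.  16. 220.] rows 3 shift/row [ 0.032  0.    -0.766]
[-0.017  0.418  1.985 -1.13   0.06   2.541] dq 0.06 res 208.2 el [238.  -4. 733.] wr [484.  58. 400.]
[-0.016  0.358  1.992 -1.13   0.06   2.553] dq 0.06 res 198.6 el [205.  -3. 746.] wr [469.  58. 427.]
[-0.016  0.301  1.993 -1.13   0.06   2.565] dq 0.06 res 189.0 el [174.  -3. 757.] wr [455.  59. 453.]
```

```bash
python3 - <<'E'
from plan import *
s=state();q=s["joints"];Rt=fk(q)[1];p=s["eef_pos"]
th=np.arctan2(Rt[2,1],-Rt[2,2])
Rt2=Rt@rx(th)
q2,f=ik(p,Rt2,q)
run([([740,300,880],6),([740,-150,880],9),([560,-200,760],5),([480,-120,500],6),([480,-40,250],6),([500,-40,100],4),([638,16,100],3),([638,16,220],3)],q2,Rt2,p)
E
```

```text
-> [740. 300. 880.] rows 6 shift/row [-0.213  0.834  0.325]
[ 0.621  0.467  0.405 -0.359  0.688  1.843] dq 0.35 res 0.0 el [215. 154. 721.] wr [455. 407. 952.]
[ 0.486  0.323  0.732 -0.194  0.483  1.739] dq 0.14 res 0.0 el [164.  87. 753.] wr [469. 322. 919.]
[0.254 0.208 1.02  0.449 0.332 1.149] dq 0.27 res 0.0 el [117.  30. 771.] wr [489. 195. 869.]
-> [ 740. -150.  880.] rows 9 shift/row [-0.386  0.923 -0.016]
[-0.043  0.143  1.101  1.036  0.516  0.617] dq 0.14 res 0.0 el [ 84.  -4. 778.] wr [489.  45. 869.]
[-0.343  0.16   1.081  1.281  0.779  0.434] dq 0.10 res 0.0 el [ 88. -31. 776.] wr [ 489. -105.  869.]
[-0.6    0.254  0.958  1.391  1.021  0.397] dq 0.08 res 0.0 el [122. -83. 765.] wr [ 489. -255.  869.]
-> [ 560. -200.  760.] rows 5 shift/row [-0.761 -0.093  0.449]
[-0.781  0.1    1.328  1.556  1.175  0.138] dq 0.11 res 0.0 el [ 41. -41. 781.] wr [ 381. -285.  797.]
[-0.931  0.03   1.521  1.608  1.326  0.011] dq 0.09 res 0.0 el [ 10. -14. 783.] wr [ 309. -305.  749.]
-> [ 480. -120.  500.] rows 6 shift/row [-0.179 -0.349  0.86 ]
[-0.953 -0.012  1.889  1.679  1.372 -0.321] d
[... 324 characters left out ...]
.]
[-0.809  0.74   2.623  1.919  1.69  -1.779] dq 0.20 res 0.0 el [ 273. -286.  630.] wr [ 229. -145.  239.]
-> [500. -40. 100.] rows 4 shift/row [0.061 0.039 0.753]
[-0.77   1.115  2.573  1.901  1.813 -2.086] dq 0.11 res 0.0 el [ 378. -367.  455.] wr [ 244. -145.  126.]
[-0.757  1.212  2.533  1.898  1.837 -2.138] dq 0.10 res 0.0 el [ 399. -377.  403.] wr [ 249. -145.   89.]
-> [638.  16. 100.] rows 3 shift/row [0.992 0.011 0.041]
[-0.392  1.059  2.272  2.338  1.744 -1.707] dq 0.12 res 0.0 el [ 472. -196.  484.] wr [387. -89.  89.]
-> [638.  16. 220.] rows 3 shift/row [ 0.033  0.    -0.799]
[-0.392  0.761  2.307  2.354  1.56  -1.518] dq 0.10 res 0.0 el [ 374. -155.  622.] wr [387. -89. 209.]
```

```bash
python3 - <<'E'
from h import *
np.set_printoptions(precision=1,suppress=True)
S=lambda x,y:(190+(x+.5)/3-.5,90+(y+.5)/3-.5); T=lambda x,y:(170+(x+.5)/2.4-.5,90+(y+.5)/2.4-.5)
print(tri(S(248,372),T(287,312)),tri(S(421,331),T(457.5,264)))
C={}
for n in("side","top"):
    im=cv2.imread(f"pics/{n}0.png"); h=cv2.cvtColor(im,cv2.COLOR_BGR2HSV)
    m=cv2.inRange(h,(4,190,120),(15,255,255)); m2=np.zeros_like(m)
    x0,x1,y0,y1=(262,340,178,220) if n=="side" else (278,368,170,226)
    m2[y0:y1,x0:x1]=m[y0:y1,x0:x1]; 
    m2=cv2.morphologyEx(m2,cv2.MORPH_CLOSE,np.ones((7,7)));m2=cv2.morphologyEx(m2,cv2.MORPH_OPEN,np.ones((3,3)))
    # front line: lowest mask pixel per column
    cols=np.where(m2.any(0))[0]; lo=np.array([np.where(m2[:,c])[0].max()+.5 for c in cols])
    k=slice(12,-12); a=np.polyfit(cols[k],lo[k],1); print(n,cols.min(),cols.max(),a, np.std(np.polyval(a,cols[k])-lo[k]))
    C[n]=a
    cv2.imwrite(f"pics/m_{n}.png",m2)
# triangulate line at planes: for end points take side line u and intersect with plane of top line
def pl(n):
    a=C[n];u0,u1=(275,325) if n=="side" else (295,352)
    e,d0=ray(n,u0,np.polyval(a,u0));_,d1=ray(n,u1,np.polyval(a,u1));return e,np.cross(d0,d1)
e,nn=pl("top")
for u in(275,300,325):
    c,d=ray("side",u,np.polyval(C["side"],u));P=c+d*((e-c)@nn)/(d@nn);print("lower front edge",P)
for nm,ps,pt,z in(("can top",(391,222),(433,223),110),("gauge",(169,252),(164.5,260),18),("sleeve top",(228,259),(235.5,271),55)):
    print(nm,plane("side",*ps,z),plane("top",*pt,z))
E
```

```text
(array([576. ,  82. , 117.2]), np.float64(3.6719237432033305)) (array([619.3, -73.2, 119.2]), np.float64(1.0952713003732244))
side 270 329 [ -0.2 279.9] 0.2919813525777119
top 285 359 [ -0.3 304.9] 0.33728033156785325
lower front edge [577.4  76.6 115.7]
lower front edge [597.4   8.8 113.7]
lower front edge [617.6 -59.8 111.7]
can top [ 564.5 -239.1  110. ] [ 569.2 -234.3  110. ]
gauge [481.7 376.4  18. ] [483.7 375.3  18. ]
sleeve top [459.7 202.8  55. ] [461.1 202.1  55. ]
```

```bash
python3 - <<'E'
import cv2,numpy as np
t=[]
for n,b in(("side",[(360,140),(204,178)]),("top",[(396,140),(200,190)])):
    im=cv2.imread(f"pics/{n}0.png")
    for x,y in b: t.append(cv2.resize(im[y:y+36,x:x+48],None,fx=8,fy=8,interpolation=cv2.INTER_CUBIC))
cv2.imwrite("pics/zz.png",np.vstack([np.hstack(t[:2]),np.hstack(t[2:])]))
E
```

```text
(no output)
```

View pics/zz.png

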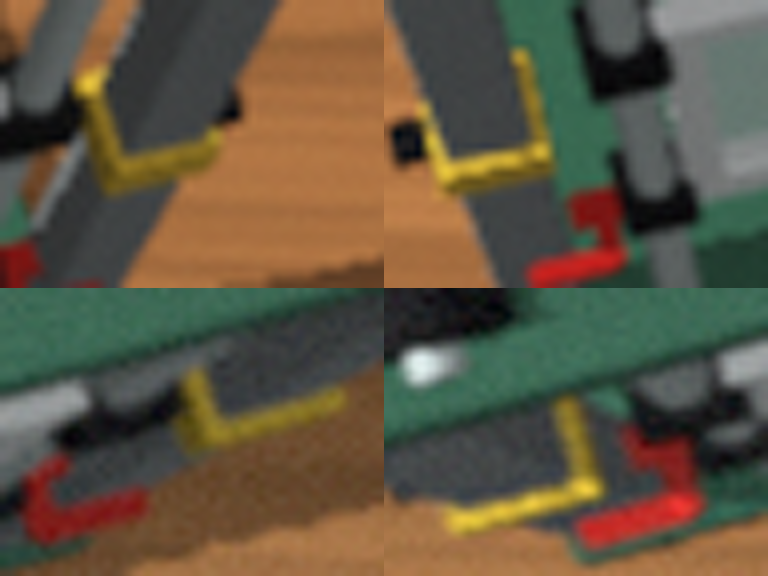

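```bash
python3 - <<'E'
from h import *
np.set_printoptions(precision=1,suppress=True)
f=lambda o,x,y:(o[0]+(x+.5)/8-.5,o[1]+(y+.5)/8-.5)
sr,sl,tr,tl=(360,140),(204,178),(396,140),(200,190)
yaw=.277;o=np.array([729.4,42.9,0]);M=R.from_euler("z",yaw).as_matrix()
for nm,a,b in(("clipR low",f(sr,116,192),f(tr,207,160)),("clipL low",f(sl,166,168),f(tl,218,208)),("ptrL low",f(sl,242,262),f(tl,314,226))):
    P,e=tri(a,b);print(nm,P,M.T@(P-o),e)
E
```

```text
clipR low [ 690.6 -177.4  215.8] [ -97.6 -201.3  215.8] 2.819798293227818
clipL low [580.5 203.5 221.4] [-99.3 195.2 221.4] 1.2357660461372446
ptrL low [580.  188.5 123.6] [-103.9  180.9  123.6] 0.6025530397532859
```

step_arm --pt "0 0 0 1" --pt "0 0 0 1" --pt "0 0 0 1" --pt "0 0 0 0.48" --jaw 1

```text
t: 14.6
eef_pos: [698.8, 554.2, 979.7]
tcp_rot: [-3.138, -0.04, 0.396]
ft_force: [0.9, 0.2, 0.5]
opening: 0.638
```

```bash
python3 - <<'E'
from plan import *
s=state();q=s["joints"];Rt=R.from_euler("xyz",s["tcp_rot"]).as_matrix();p=s["eef_pos"];print(q,p,Rt,s["opening"])
run([([740,300,880],6),([740,-100,880],8),([560,-150,760],5),([530,-60,500],6),([530,-25,250],6),([535,-20,96],4),([625,17,96],3),([625,17,205],4)],q,Rt,p)
E
```

```text
[ 0.683  0.622  0.048 -0.371  0.893  1.802] [698.797 554.235 979.658] [[ 0.922  0.386  0.036]
 [ 0.386 -0.922  0.019]
 [ 0.04  -0.004 -0.999]] 0.6383474318880313
-> [740. 300. 880.] rows 6 shift/row [-0.214  0.836  0.321]
[ 0.621  0.467  0.405 -0.359  0.689  1.847] dq 0.36 res 0.0 el [215. 154. 721.] wr [455. 407. 952.]
[ 0.486  0.323  0.732 -0.194  0.483  1.743] dq 0.14 res 0.0 el [165.  87. 753.] wr [469. 322. 919.]
[0.254 0.208 1.019 0.448 0.334 1.154] dq 0.27 res 0.0 el [117.  30. 771.] wr [489. 195. 869.]
-> [ 740. -100.  880.] rows 8 shift/row [-0.386  0.922 -0.019]
[-0.043  0.143  1.1    1.034  0.517  0.622] dq 0.14 res 0.0 el [ 84.  -4. 778.] wr [489.  45. 869.]
[-0.343  0.16   1.08   1.28   0.78   0.439] dq 0.10 res 0.0 el [ 88. -31. 776.] wr [ 489. -105.  869.]
[-0.521  0.215  1.01   1.362  0.946  0.403] dq 0.09 res 0.0 el [108. -62. 770.] wr [ 489. -205.  869.]
-> [ 560. -150.  760.] rows 5 shift/row [-0.76  -0.092  0.45 ]
[-0.7    0.051  1.381  1.545  1.095  0.139] dq 0.11 res 0.0 el [ 23. -19. 783.] wr [ 381. -235.  797.]
[-0.855 -0.028  1.578  1.606  1.25   0.012] dq 0.
[... 589 characters left out ...]
.]
-> [535. -20.  96.] rows 4 shift/row [ 0.002 -0.011  0.771]
[-0.634  1.071  2.505  2.054  1.827 -1.949] dq 0.12 res 0.0 el [ 415. -305.  478.] wr [ 283. -126.  124.]
[-0.628  1.175  2.475  2.041  1.863 -2.017] dq 0.10 res 0.0 el [ 438. -318.  423.] wr [ 284. -125.   85.]
-> [625.  17.  96.] rows 3 shift/row [0.648 0.004 0.026]
[-0.403  1.078  2.3    2.321  1.774 -1.739] dq 0.08 res 0.0 el [ 475. -203.  475.] wr [374. -88.  85.]
-> [625.  17. 205.] rows 4 shift/row [ 0.022 -0.002 -0.545]
[-0.403  0.873  2.336  2.339  1.658 -1.616] dq 0.07 res 0.0 el [ 413. -176.  574.] wr [374. -88. 167.]
[-0.403  0.801  2.339  2.342  1.61  -1.566] dq 0.07 res 0.0 el [ 388. -165.  605.] wr [374. -88. 194.]
```

step_arm --pt "-0.2 0.84 0.32 0" --pt "-0.2 0.84 0.32 0" --pt "-0.2 0.84 0.32 0" --pt "-0.2 0.84 0.32 0" --pt "-0.2 0.84 0.32 0" --pt "-0.2 0.84 0.32 0" --pt "-0.39 0.92 -0.02 0" --pt "-0.39 0.92 -0.02 0" --pt "-0.39 0.92 -0.02 0" --pt "-0.39 0.92 -0.02 0" --pt "-0.39 0.92 -0.02 0" --pt "-0.39 0.92 -0.02 0" --pt "-0.39 0.92 -0.02 0" --pt "-0.39 0.92 -0.02 0"

```text
t: 16.35
eef_pos: [741.1, -87.4, 891.2]
tcp_rot: [3.14, -0.041, 0.395]
ft_force: [0.7, -0.0, 0.5]
opening: 0.005
```

```bash
python3 - <<'E'
from plan import *
s=state();q=s["joints"];Rt=R.from_euler("xyz",s["tcp_rot"]).as_matrix();p=s["eef_pos"];print(q,p,Rt,s["opening"])
run([([560,-150,760],5),([530,-60,500],6),([530,-25,250],6),([535,-20,96],4),([625,17,96],3),([625,17,205],4)],q,Rt,p,k=9)
E
```

```text
[-0.498  0.213  0.985  1.331  0.93   0.437] [741.066 -87.409 891.164] [[ 0.922  0.385  0.038]
 [ 0.384 -0.923  0.014]
 [ 0.041  0.002 -0.999]] 0.005224555423011075
-> [ 560. -150.  760.] rows 5 shift/row [-0.786 -0.048  0.493]
[-0.854 -0.029  1.579  1.607  1.249  0.006] dq 0.10 res 0.0 el [-11.  13. 783.] wr [ 309. -255.  749.]
-> [530. -60. 500.] rows 6 shift/row [-0.012 -0.317  0.866]
[-0.738  0.046  2.213  1.892  1.264 -0.748] dq 0.14 res 0.0 el [ 20. -18. 783.] wr [ 279. -165.  489.]
-> [530. -25. 250.] rows 6 shift/row [ 0.011 -0.109  0.834]
[-0.651  0.703  2.526  2.092  1.655 -1.648] dq 0.15 res 0.0 el [ 302. -230.  645.] wr [ 279. -130.  239.]
-> [535. -20.  96.] rows 4 shift/row [ 0.001 -0.015  0.771]
[-0.627  1.176  2.476  2.042  1.865 -2.023] dq 0.10 res 0.0 el [ 438. -318.  423.] wr [ 284. -125.   85.]
-> [625.  17.  96.] rows 3 shift/row [0.648 0.003 0.027]
[-0.402  1.078  2.3    2.323  1.776 -1.745] dq 0.08 res 0.0 el [ 476. -202.  474.] wr [374. -88.  85.]
-> [625.  17. 205.] rows 4 shift/row [ 0.022  0.001 -0.545]
[-0.402  0.802  2.34   2.344  1.612 -1.572] dq 0.07 res 0.0 el [ 388. -165.  605.] wr [374. -88. 194.]
```

step_arm --pt "-0.79 -0.05 0.49 0" --pt "-0.79 -0.05 0.49 0" --pt "-0.79 -0.05 0.49 0" --pt "-0.79 -0.05 0.49 0" --pt "-0.79 -0.05 0.49 0" --pt "-0.01 -0.32 0.87 0" --pt "-0.01 -0.32 0.87 0" --pt "-0.01 -0.32 0.87 0" --pt "-0.01 -0.32 0.87 0" --pt "-0.01 -0.32 0.87 0" --pt "-0.01 -0.32 0.87 0" --pt "0.01 -0.11 0.83 0" --pt "0.01 -0.11 0.83 0" --pt "0.01 -0.11 0.83 0" --pt "0.01 -0.11 0.83 0" --pt "0.01 -0.11 0.83 0" --pt "0.01 -0.11 0.83 0"

```text
t: 18.48
eef_pos: [528.9, -22.1, 249.6]
tcp_rot: [3.139, -0.04, 0.395]
ft_force: [0.8, -0.3, -0.0]
opening: 0.01
```

```bash
python3 - <<'E'
from plan import *
s=state();q=s["joints"];Rt=R.from_euler("xyz",s["tcp_rot"]).as_matrix();p=s["eef_pos"];print(q,p,Rt,s["opening"])
for n in("side","top"): cv2.imwrite(f"pics/{n}1.png",read_camera(n)[:,:,::-1])
run([([540,-17,96],5),([628,20,96],3),([628,20,205],4)],q,Rt,p,k=9)
E
```

```text
[-0.644  0.705  2.532  2.097  1.659 -1.656] [528.908 -22.064 249.576] [[ 0.922  0.384  0.038]
 [ 0.384 -0.923  0.013]
 [ 0.04   0.003 -0.999]] 0.00955833455323318
-> [540. -17.  96.] rows 5 shift/row [ 0.024 -0.003  0.616]
[-0.61   1.169  2.468  2.063  1.865 -2.007] dq 0.08 res 0.0 el [ 443. -309.  426.] wr [ 289. -122.   85.]
-> [628.  20.  96.] rows 3 shift/row [ 0.636 -0.002  0.025]
[-0.392  1.076  2.295  2.335  1.772 -1.739] dq 0.08 res 0.0 el [ 477. -197.  476.] wr [377. -85.  85.]
-> [628.  20. 205.] rows 4 shift/row [ 0.022  0.002 -0.545]
[-0.392  0.801  2.334  2.355  1.606 -1.569] dq 0.07 res 0.0 el [ 389. -161.  605.] wr [377. -85. 194.]
```

View pics/side1.png

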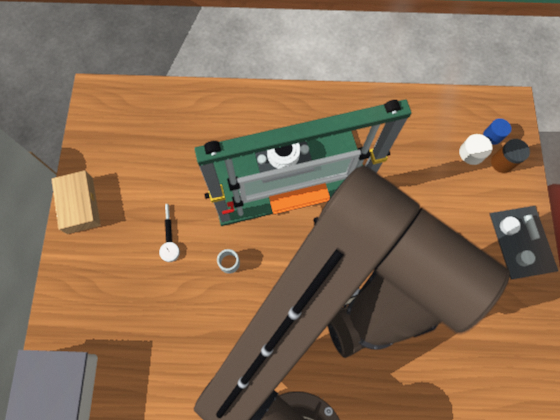

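View pics/top1.png

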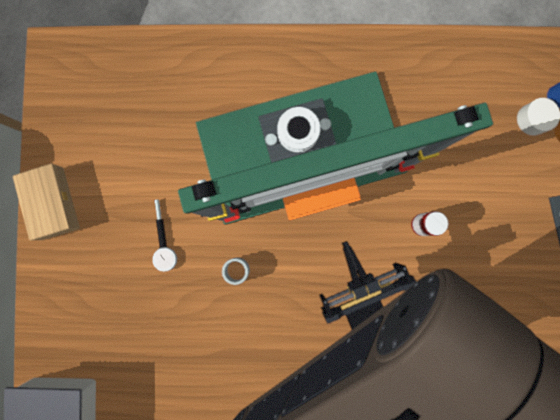

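```bash
python3 - <<'E'
from plan import *
s=state();t,r,el,wr=fk(s["joints"],True)
A=rz(s["joints"][0])
im=cv2.imread("pics/top1.png")
for n,P,c in(("wr",wr,(0,0,255)),("tcp",t,(255,255,0)),("wr-lat",wr-A@[0,66,0],(255,0,255)),("body",t-r[:,0]*78,(0,255,0)),("bodyL",t-r[:,0]*78-r[:,1]*90,(0,255,0))):
    p=proj("top",P);print(n,P.round(),p.round(),"px/mm",454/(1099-P[2])); cv2.circle(im,tuple(int(round(v)) for v in p),3,c,-1)
cv2.imwrite("pics/top1m.png",cv2.resize(im[220:420,220:560],None,fx=2,fy=2))
E
```

```text
wr [ 279. -127.  236.] [401. 376.] px/mm 0.526331551656245
tcp [529. -22. 246.] [345. 242.] px/mm 0.5320859579304431
wr-lat [ 239. -179.  236.] [429. 397.] px/mm 0.526331551656245
body [458. -52. 243.] [361. 281.] px/mm 0.5304229698471931
bodyL [423.  31. 244.] [317. 299.] px/mm 0.5307823755512024
```

View pics/top1m.png

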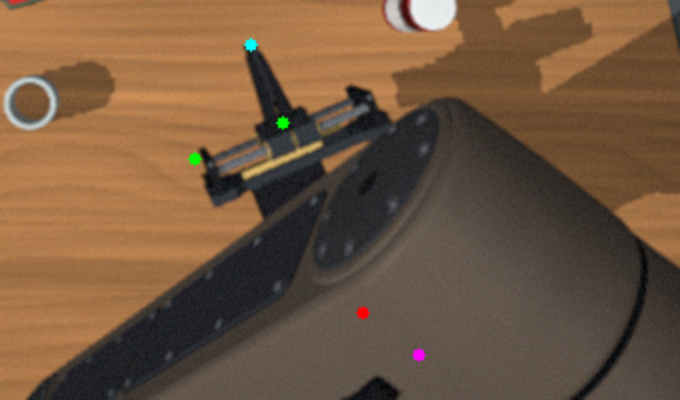

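step_arm --pt "0.02 0 0.6 0" --pt "0.02 0 0.6 0" --pt "0.02 0 0.6 0" --pt "0.02 0 0.5 0" --pt "0 0 0.3 0" --pt "0 0 0 0"

```text
t: 19.32
eef_pos: [537.9, -19.1, 122.0]
tcp_rot: [3.139, -0.041, 0.396]
ft_force: [0.3, -0.0, 0.2]
opening: 0.006
```

```bash
python3 - <<'E'
from plan import *
s=state();print(s["eef_pos"],s["tau"],s["ft_force"])
E
```

```text
[537.896 -19.115 121.989] [ -0.002 -49.868  14.118  -1.113   2.777  -0.186] [ 0.344 -0.013  0.172]
```

step_arm --pt "0 0 0.15 0" --pt "0 0 0.15 0" --pt "0 0 0 0"

```text
t: 19.7
eef_pos: [538.0, -18.7, 105.7]
tcp_rot: [3.141, -0.04, 0.395]
ft_force: [0.2, -0.9, -0.3]
opening: 0.006
```

```bash
python3 - <<'E'
from plan import *
s=state();print(s["eef_pos"],s["tau"],s["ft_force"],s["t"])
E
```

```text
[537.999 -18.666 105.699] [ -0.02  -52.447  15.36   -1.188   2.744  -0.059] [ 0.209 -0.853 -0.323] 19.7
```

step_arm --pt "0 0 0.19 0" --pt "0.4 0 0.02 0" --pt "0.4 0 0.02 0" --pt "0.4 0 0.02 0" --pt "0.15 0 0 0" --pt "0 0 0 0"

```text
t: 20.45
eef_pos: [600.4, 7.9, 96.0]
tcp_rot: [3.14, -0.04, 0.396]
ft_force: [-0.2, -0.1, -0.5]
opening: 0.006
```

```bash
python3 - <<'E'
from plan import *
s=state();print(s["eef_pos"],s["tau"],s["ft_force"],s["t"])
for n in("side","top"): 
    im=read_camera(n)[:,:,::-1]
    im=im[150:270,220:420]; cv2.imwrite(f"pics/{n}2.png",cv2.resize(im,None,fx=4,fy=4,interpolation=cv2.INTER_CUBIC))
E
```

```text
[600.443   7.863  95.982] [  0.982 -56.766   9.845  -0.499   2.826   0.214] [-0.177 -0.053 -0.528] 20.45
```

View pics/top2.png

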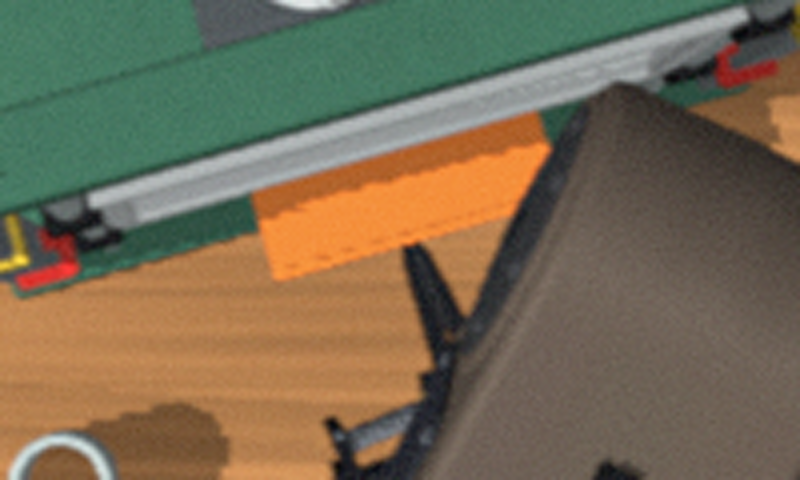

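View pics/side2.png

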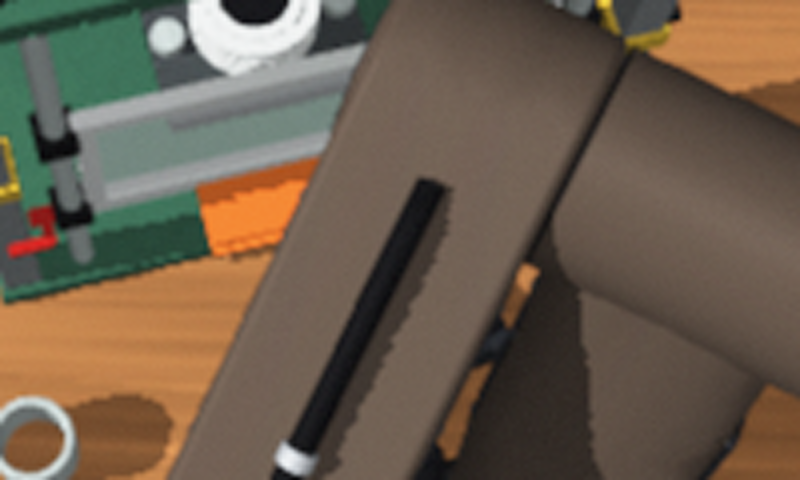

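Top view: the fingertip at about (410, 245) in the 4x crop meets the lip's front edge with no contact force. I'll go further in beneath it.

step_arm --pt "0.2 0 0 0" --pt "0.2 0 0 0" --pt "0.15 0 0 0" --pt "0 0 0 0"

```text
t: 21.05
eef_pos: [626.3, 18.7, 97.5]
tcp_rot: [3.14, -0.041, 0.396]
ft_force: [-0.7, 0.8, -1.1]
opening: -0.0
```

step_arm --pt "0 0 -0.1 0" --pt "0 0 -0.1 0" --pt "0 0 0 0"

```text
t: 21.42
eef_pos: [625.5, 17.8, 107.7]
tcp_rot: [3.14, -0.041, 0.395]
ft_force: [-0.9, -0.5, -1.0]
opening: 0.002
```

step_arm --pt "0 0 -0.1 0" --pt "0 0 0 0"

```text
t: 21.68
eef_pos: [625.4, 17.7, 112.3]
tcp_rot: [3.14, -0.04, 0.395]
ft_force: [0.1, -0.4, -1.8]
opening: 0.006
```

step_arm --pt "0 0 -0.1 0" --pt "0 0 0 0"

```text
t: 21.92
eef_pos: [625.3, 17.8, 117.5]
tcp_rot: [3.14, -0.04, 0.395]
ft_force: [0.8, 0.4, -0.7]
opening: 0.003
```

step_arm --pt "0 0 -0.1 0" --pt "0 0 0 0"

```text
t: 22.18
eef_pos: [625.0, 17.8, 122.7]
tcp_rot: [3.14, -0.041, 0.395]
ft_force: [1.8, -0.0, -1.9]
opening: 0.005
```

```bash
python3 - <<'E'
from plan import *
s=state();print(s["eef_pos"],s["ft_force"],s["moment"],s["t"])
im=read_camera("top")[:,:,::-1]; cv2.imwrite("pics/top3f.png",im)
im=im[150:270,220:420]; cv2.imwrite("pics/top3.png",cv2.resize(im,None,fx=4,fy=4,interpolation=cv2.INTER_CUBIC))
E
```

```text
[625.037  17.762 122.673] [ 1.805 -0.021 -1.905] [-0.273  0.719 -0.083] 22.175
```

View pics/top3.png

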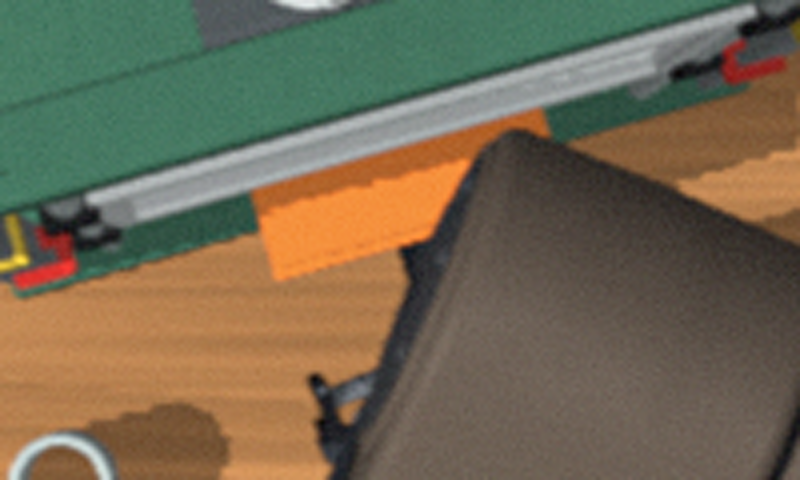

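step_arm --pt "0 0 -0.1 0" --pt "0 0 -0.1 0"

```text
t: 22.48
eef_pos: [624.7, 17.6, 132.3]
tcp_rot: [3.141, -0.04, 0.395]
ft_force: [3.6, -0.4, -4.0]
opening: 0.005
```

step_arm --pt "0 0 -0.15 0" --pt "0 0 -0.15 0" --pt "0 0 -0.15 0" --pt "0 0 -0.15 0" --pt "0 0 -0.15 0" --pt "0 0 -0.15 0" --pt "0 0 -0.15 0" --pt "0 0 -0.15 0"

```text
t: 23.48
eef_pos: [622.4, 16.7, 192.6]
tcp_rot: [3.141, -0.04, 0.395]
ft_force: [3.9, 0.7, -4.0]
opening: 0.004
```

```bash
python3 - <<'E'
from plan import *
s=state();print(s["eef_pos"],s["ft_force"],s["moment"],s["t"])
for n in("side","top"):
    im=read_camera(n)[:,:,::-1].copy(); cv2.imwrite(f"pics/{n}4f.png",im)
    im=im[110:260,190:450]; cv2.imwrite(f"pics/{n}4.png",cv2.resize(im,None,fx=3,fy=3,interpolation=cv2.INTER_CUBIC))
E
```

```text
[622.394  16.717 192.592] [ 3.931  0.702 -3.961] [-0.512  1.25  -0.007] 23.475
```

View pics/top4.png

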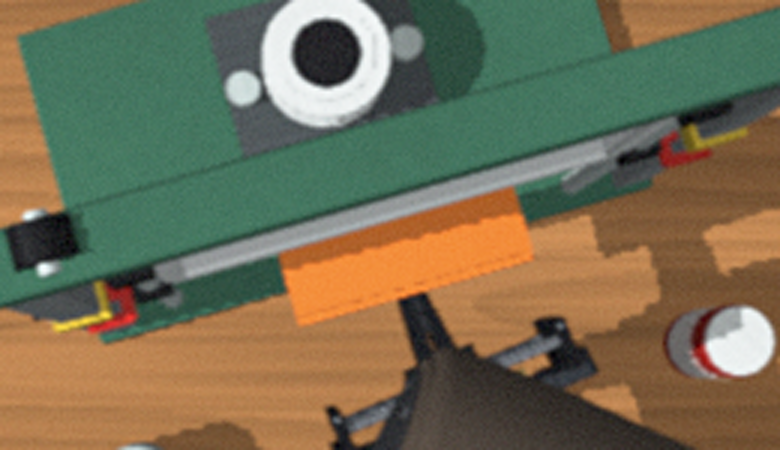

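View pics/side4.png

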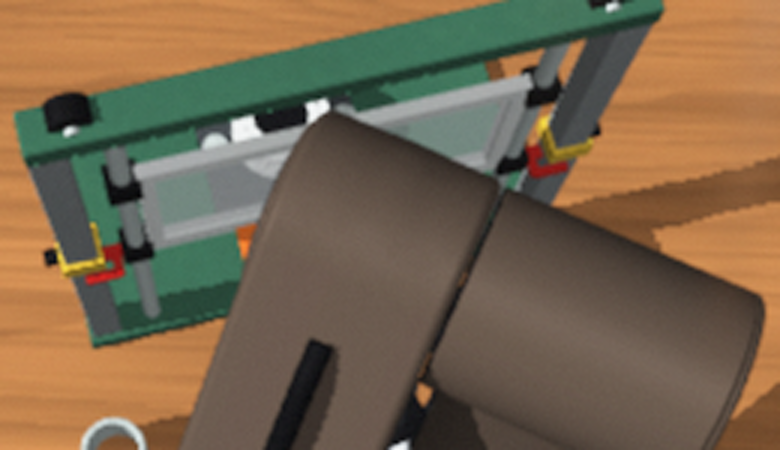

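```bash
cat > meas.py <<'E'
from h import *
import sys
np.set_printoptions(precision=1,suppress=True)
yaw=.277;o=np.array([729.4,42.9,0]);M=R.from_euler("z",yaw).as_matrix()
def reds(f,boxes):
    im=cv2.imread(f);h=cv2.cvtColor(im,cv2.COLOR_BGR2HSV);m=cv2.inRange(h,(0,170,70),(5,255,255))|cv2.inRange(h,(173,170,70),(180,255,255))
    out=[]
    for x0,x1,y0,y1 in boxes:
        ys,xs=np.where(m[y0:y1,x0:x1]); out.append((xs.mean()+x0,ys.mean()+y0,len(xs)))
    return np.array(out)
B={"side":[(210,245,180,225),(350,390,145,190)],"top":[(215,250,195,230),(392,432,145,180)]}
def lift(tag):
    for n in("side","top"):
        a=reds(f"pics/{n}0.png",B[n]);b=reds(f"pics/{n}{tag}.png",B[n])
        for i,sg in((0,1),(1,-1)):
            P=o+M@np.array([-103,190*sg,118]); p0=proj(n,P); dz=np.arange(0,150,.5)
            e=[np.linalg.norm(proj(n,P+[0,0,d])-p0-(b[i,:2]-a[i,:2])) for d in dz];k=int(np.argmin(e));print(n,"LR"[i],"lift",dz[k],"err px %.2f"%e[k],a[i],b[i])
def tiles(tag,out):
    t=[]
    for n,b in(("side",[(360,135),(200,172)]),("top",[(396,135),(200,190)])):
        im=cv2.imread(f"pics/{n}{tag}.png")
        for x,y in b: t.append(cv2.resize(im[y:y+36,x:x+48],None,fx=8,fy=8,interpolation=cv2.INTER_CUBIC))
    cv2.imwrite(out,np.vstack([np.hstack(t[:2]),np.hstack(t[2:])]))
E
python3 -c "
from meas import *
lift('4f');tiles('4f','pics/zz4.png')"
```

```text
side L lift 87.0 err px 0.27 [229. 208.  63.] [226.2 197.9  71. ]
side R lift 85.5 err px 0.05 [364.2 175.8  57. ] [370.2 164.2  65. ]
top L lift 84.5 err px 1.07 [233.1 215.3  83. ] [229.2 212.7  92. ]
top R lift 86.5 err px 0.06 [404.6 167.4  61. ] [416.2 161.2  65. ]
```

View pics/zz4.png

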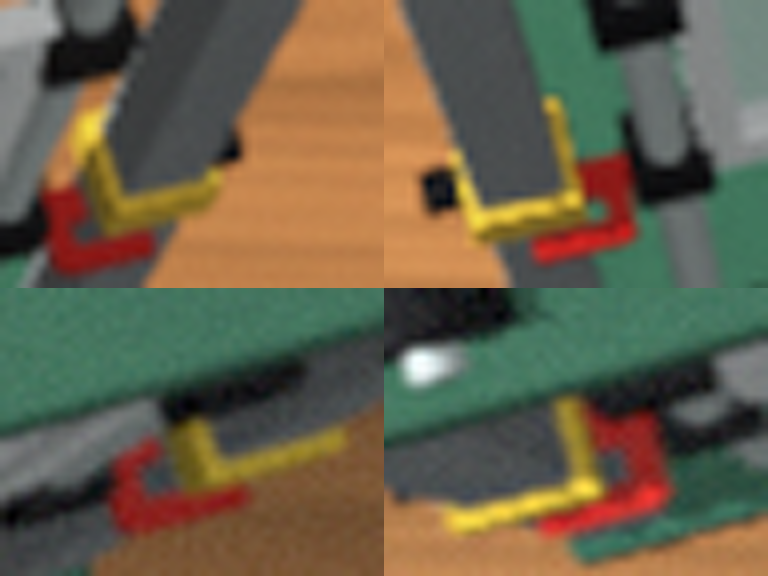

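```bash
python3 - <<'E'
from meas import *
f=lambda o,x,y:(o[0]+(x+.5)/8-.5,o[1]+(y+.5)/8-.5)
sr,sl,tr,tl=(360,135),(200,172),(396,135),(200,190)
for nm,a,b in(("clipR",f(sr,112,232),f(tr,205,200)),("ptrR",f(sr,62,275),f(tr,122,245)),("clipL",f(sl,196,224),f(tl,218,210)),("ptrL",f(sl,250,243),f(tl,288,213))):
    P,e=tri(a,b);print(nm,P,M.T@(P-o),"%.1f"%e)
E
```

```text
clipR [ 690.3 -176.2  216.8] [ -97.6 -200.1  216.8] 3.5
ptrR [ 682.9 -162.7  195.7] [-101.  -185.   195.7] 1.1
clipL [580.3 204.7 213.7] [-99.1 196.4 213.7] 1.7
ptrL [580.4 189.3 195.7] [-103.3  181.6  195.7] 1.5
```

step_arm --pt "0 0 -0.13 0" --pt "0 0 -0.13 0" --pt "0 0 -0.13 0" --pt "0 0 0 0"

```text
t: 24.08
eef_pos: [621.6, 16.4, 212.6]
tcp_rot: [3.14, -0.042, 0.395]
ft_force: [0.5, 1.2, 1.0]
opening: 0.007
```

```bash
python3 - <<'E'
from meas import *
s=state();print(s["eef_pos"],s["ft_force"],s["moment"],s["t"])
for n in("side","top"):
    im=np.mean([read_camera(n).astype(float) for _ in range(4)],0).round().astype(np.uint8)[:,:,::-1]; cv2.imwrite(f"pics/{n}5f.png",im)
lift('5f');tiles('5f','pics/zz5.png')
E
```

```text
[621.6  16.4 212.6] [0.5 1.2 1. ] [-0.2  0.4  0. ] 24.075
side L lift 107.5 err px 0.86 [229. 208.  63.] [226.  195.2  68. ]
side R lift 104.5 err px 0.57 [364.2 175.8  57. ] [371.1 161.2  54. ]
top L lift 99.5 err px 1.30 [233.1 215.3  83. ] [228.4 212.1  88. ]
top R lift 101.0 err px 0.38 [404.6 167.4  61. ] [418.1 159.8  65. ]
```

View pics/zz5.png

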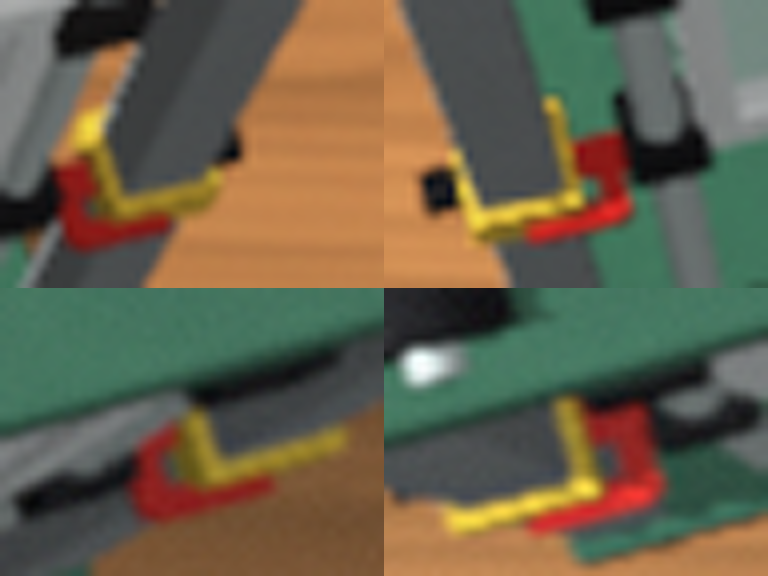

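```bash
cat > edge.py <<'E'
from meas import *
def low_edge(f,col,u0,u1,v0,v1):
    im=cv2.imread(f).astype(float);b,g,r=im[:,:,0],im[:,:,1],im[:,:,2]
    pts=[]
    for u in range(u0,u1+1):
        w={"red":r-(g+b)/2-np.maximum(0,g-b)*1.0,"yel":np.minimum(r,g)-b-0*r}[col][v0:v1,u]
        w=np.interp(np.arange(0,len(w)-1,.05),np.arange(len(w)),w)
        k=int(np.argmax(w)); pk=w[k]; base=w[k:k+80].min(); th=(pk+base)/2
        j=k+int(np.argmax(w[k:]<th)); pts.append((u,v0+j*.05))
    p=np.array(pts); a=np.polyfit(p[:,0],p[:,1],1); res=p[:,1]-np.polyval(a,p[:,0])
    k=np.abs(res)<.5; a=np.polyfit(p[k,0],p[k,1],1); return a,(p[k,1]-np.polyval(a,p[k,0])).std(),k.sum()
def xz(ls,us,lt,ut,y):
    # pts: plane intersection of edges at local y -> local x,z
    N=[]
    for n,a,(u0,u1) in(("side",ls,us),("top",lt,ut)):
        e,d0=ray(n,u0,np.polyval(a,u0));_,d1=ray(n,u1,np.polyval(a,u1)); N.append((e,np.cross(d0,d1)))
    yv=M[:,1]; A=np.stack([N[0][1],N[1][1],yv]); b=[N[0][1]@N[0][0],N[1][1]@N[1][0],yv@(o+M@np.array([0,y,0]))]
    # direction check
    d=np.cross(N[0][1],N[1][1]);d/=np.linalg.norm(d)
    return M.T@(np.linalg.solve(A,b)-o), M.T@d
def do(nm,col,ts,us,vs,tt,ut,vt,y):
    a,sa,ka=low_edge(f"pics/side{ts}.png",col,*us,*vs);b,sb,kb=low_edge(f"pics/top{tt}.png",col,*ut,*vt)
    P,d=xz(a,us,b,ut,y);print(nm,"xyz",P,"slopes",a[0].round(2),b[0].round(2),"sd %.2f %.2f n %d %d"%(sa,sb,ka,kb))
E
python3 - <<'E'
from edge import *
# tile->px: side R origin (360,135) L (200,172); top R (396,135), L (200,190)
for t in("0",):
    do("clipL","yel",t,(212,222),(190,205),t,(209,223),(205,224),205)
    do("clipR","yel",t,(377,386),(152,168),t,(424,437),(148,166),-205)
do("clipL5 top","yel","0",(212,222),(190,205),"5f",(208,220),(205,224),205)
for t in("4f","5f"):
    do("ptrL "+t,"red",t,(220,229),(188,206),t,(220,232),(205,224),190)
    do("ptrR "+t,"red",t,(369,378),(156,174),t,(413,424),(150,172),-190)
t="0"
do("ptrL 0","red",t,(222,231),(204,220),t,(226,234),(208,226),190)
do("ptrR 0","red",t,(363,371),(170,186),t,(402,412),(160,178),-190)
E
```

```text
clipL xyz [-99.7 205.  222.2] slopes -0.09 -0.25 sd 0.21 0.11 n 10 15
clipR xyz [ -97.9 -205.   213.2] slopes -0.37 -0.29 sd 0.23 0.13 n 9 14
clipL5 top xyz [-99.7 205.  222.3] slopes -0.09 -0.24 sd 0.21 0.12 n 10 13
ptrL 4f xyz [-105.8  190.   205. ] slopes -0.22 -0.23 sd 0.03 0.17 n 10 13
ptrR 4f xyz [-102.5 -190.   197.8] slopes -0.24 -0.27 sd 0.04 0.07 n 10 12
ptrL 5f xyz [-105.3  190.   224.6] slopes -0.25 -0.27 sd 0.06 0.19 n 10 13
ptrR 5f xyz [-101.3 -190.   208. ] slopes -0.4 -0.22 sd 0.00 0.13 n 2 8
ptrL 0 xyz [-104.4  190.   117.8] slopes -0.22 -0.29 sd 0.08 0.05 n 10 9
ptrR 0 xyz [-102.9 -190.   114.9] slopes -0.25 -0.3 sd 0.00 0.06 n 2 11
```

```bash
python3 - <<'E'
from edge import *
def pts(f,u0,u1,v0,v1):
    im=cv2.imread(f).astype(float);b,g,r=im[:,:,0],im[:,:,1],im[:,:,2];W=np.minimum(r,g)-b
    print(f); print(W[v0:v1,u0:u1+1].astype(int))
pts("pics/side0.png",210,226,194,205)
pts("pics/side0.png",372,388,154,167)
pts("pics/side5f.png",370,388,154,170)
E
```

```text
pics/side0.png
[[ 62  -3  -4  -4  -4  -4  -4  -4  -3  -2  -3  -3  39  77  40 -26 -25]
 [100  24  -5  -3  -5  -1  -4  -3  -3  -2  -3  12  43  80  57 -18 -23]
 [107  55  -3  -4  -3  -3  -4   4  15  27  37  53  88 114  87  -5 -23]
 [104  87  23  21  38  50  71  86  96 109 107  93  97 114  90   9 -24]
 [105 118  92  93 107 116 121 114 111 113 106  85  68  63  63  24 -24]
 [ 96 134 129 113 109 112  99  76  66  63  63  65  60  52  48  16 -25]
 [ 78 111 100  74  64  63  65  63  57  50  43  33  26  20  12 -11 -23]
 [ 69  75  64  64  57  50  44  34  23  17  12   1  -4  -4  -4 -15 -25]
 [ 67  70  57  42  21  17  12   1  -4  -3  -3  -3  -3  -4  -3 -12  -6]
 [ 54  55  55  32   7  -2  -4  -4  -3  -3  -4  -4  -3  -3  -5 -10  12]
 [ 52  52  53  46  21  -4  -5  -5  -3  -4  -5  -5  -5  -3  -2  -7   8]]
pics/side0.png
[[72 54 10 -2 -3 -3 -5 -4 -4 -2 -3 -3 -4 -1 -3 -3 -1]
 [69 64 23 -2 -3 -2 -3 -4 -3 -3 -5 -4 -3  4 17 21 24]
 [63 69 33 -2 -2 -2 -4 -2 -3 -4 -4 -3 -3 21 68 64 41]
 [52 70 53 11 -2 -3 -3 -3 -3 -2 10 22 27 52 90 77 50]
 [50 71 65 21 -2  5 17 22 31 41 53 64 68 76 77 62 52]
 [50 64 70 48 38 4
[... 1027 characters left out ...]
  74  59  52  55  65  70  68  66  62  57  54
   54]
 [  2  12  22  34  47  51  48  36  22  17  16  28  49  59  59  57  56  57
   55]
 [  3   2   3   7  16  13   3   3   2   3   2   9  38  57  57  57  56  56
   56]
 [  4   4   3   4   2   2   2   0   0   0   4  26  48  54  53  54  55  55
   55]
 [  2   2   2   1   1   0  -1   0  -1  -4  14  39  51  50  51  50  51  50
   52]
 [  1  -1   1   0  -1  -5  -5  -4  -4   3  26  49  51  50  51  52  52  51
   49]
 [ -3  -4  -4  -4  -4  -3  -4  -5  -5  13  41  53  53  52  53  54  55  54
   53]
 [ -4  -3  -3  -5  -4  -4  -5  -3   2  29  50  53  53  53  53  54  54  54
   53]
 [ -4  -5  -4  -4  -4  -4  -2  -4  19  45  53  53  53  52  52  53  52  52
   52]]
```

```bash
python3 - <<'E'
from edge import *
def pts(f,col,u0,u1,v0,v1):
    im=cv2.imread(f).astype(float);b,g,r=im[:,:,0],im[:,:,1],im[:,:,2];W=np.minimum(r,g)-b if col=="y" else r-g
    print(f,u0,v0); print(W[v0:v1,u0:u1+1].astype(int))
pts("pics/top5f.png","y",206,226,208,222)
pts("pics/top5f.png","y",418,440,150,166)
pts("pics/side5f.png","r",217,232,190,206)
pts("pics/side5f.png","r",366,382,156,172)
pts("pics/top5f.png","r",217,236,206,222)
pts("pics/top5f.png","r",410,432,152,168)
E
```

```text
pics/top5f.png 206 208
[[ -9  -6  -5  -4  -4  -5  -5  -3  -1  -6  -3  -4  -4  -4  -8  10  51  88
   78  40   5]
 [ -7  -6  -5  -4  -5  -5  -6  -6  -5  -3  -6  -5  -3  -6  -7   1  34  74
   82  54  12]
 [ -4  -3  -6  -5  -5  -4  -4  -5  -6  -4  -5  -5  -6  -4  -6  -3  25  66
   88  69  24]
 [ -6  -7  -5  -5  -3  -4  -6  -5  -4  -6  -5  -6  -4  -6  -6  -8   9  56
   89  79  34]
 [ -4  -5  -4  -4  -7  -4  -5  -6  -3  -4  -6  -6  -6  -8  -6 -12   6  49
   86  82  45]
 [ -5  -5  -4  -4  -5  -6  -6  -6  -6  -7  -8  -9  -9 -11 -13 -12   9  59
   98  98  68]
 [ -9  -6  -7  -5  -6  -6  -6  -7 -10  -9 -10  -7   1   7  15  21  47 100
  138 137 108]
 [ -5  -7  -8 -10  -9  -9  -9  -8  -7  -2  10  30  58  75  87  97 101 122
  139 144 118]
 [ 17  20  19   3  -5   7  18  33  49  58  77 108 131 138 131 130 120 106
   89  78  59]
 [ 43  61  76  62  53  66  86 111 128 133 132 134 139 125  98  78  61  42
   18   7   4]
 [ 51  80 117 134 132 137 137 137 136 131 112  87  70  53  26  10   6  -1
   -1  -1   1]
 [ 53  80 117 142 142 140 126 100  84  76  62  37  13   0  -1   1   0  -2
    0   0   1]
 [ 50  59
[... 6263 characters left out ...]
 85  72  54  39  36]
 [ -3   4  41  87 104 109 108 106 108 110 109 103 101 100  92  82  71  62
   49  42  38  34  34]
 [ -5  -3  22  73 105 107 107 108 106 104  97  85  73  61  52  43  41  36
   36  32  33  32  34]
 [ -5  -5   7  45  77  90  94  89  79  70  57  48  43  36  34  31  32  31
   31  32  34  33  33]
 [ -5  -4   0  18  31  46  57  49  42  40  34  33  33  33  33  32  34  34
   33  33  32  34  33]
 [ -7  -1   4  17  27  34  37  33  34  31  34  35  32  34  34  33  34  32
   33  32  32  35  33]
 [  2  13  21  29  35  37  36  35  35  36  33  34  35  36  35  32  35  33
   35  34  34  35  35]
 [ 20  29  34  37  37  37  36  35  36  37  35  37  36  34  36  34  34  34
   36  35  35  34  37]]
```

```bash
python3 - <<'E'
from edge import *
ln=lambda u,v,s:np.array([s,v-s*u])
tcl,_,_=low_edge("pics/top0.png","yel",209,223,205,224); tcr,_,_=low_edge("pics/top0.png","yel",424,437,148,166)
trl,_,_=low_edge("pics/top5f.png","red",220,232,205,224)
print("clipL",xz(ln(214,201.75,-.23),(213,224),tcl,(209,223),205)[0]);print("clipR",xz(ln(375,163.55,-.23),(374,381),tcr,(424,437),-205)[0])
print("ptrL",xz(ln(220,201.75,-.235),(219,229),trl,(220,232),205)[0]);print("ptrR",xz(ln(370,165.85,-.23),(369,379),ln(416,163.65,-.26),(414,424),-205)[0])
# single-view z with fixed local x (clip -98, pointer xp)
E
```

```text
clipL [-99.2 205.  215.8]
clipR [ -97.9 -205.   214.4]
ptrL [-104.8  205.   221.7]
ptrR [-102.9 -205.   219.9]
```

Triangulated edges: pointer middle is at about 223 mm and the band middle at about 225 mm. One more small nudge, then lower the fingers and back out.

step_arm --pt "0 0 -0.05 0" --pt "0 0 0 0" --pt "0 0 0.1 0" --pt "0 0 0.15 0" --pt "0 0 0.15 0" --pt "-0.3 0 0 0" --pt "-0.5 0 0 0" --pt "-0.6 0 0 0" --pt "-0.6 0 0 0" --pt "0 0 0 0"

```text
t: 25.72
eef_pos: [528.9, -23.3, 190.0]
tcp_rot: [-3.14, -0.039, 0.391]
ft_force: [0.3, 0.1, -1.2]
opening: 0.005
```

```bash
python3 - <<'E'
from meas import *
s=state();print(s["eef_pos"],s["ft_force"],s["moment"],s["t"],s["joints"])
for n in("side","top"):
    im=np.mean([read_camera(n).astype(float) for _ in range(4)],0).round().astype(np.uint8)[:,:,::-1]; cv2.imwrite(f"pics/{n}6f.png",im)
lift('6f');tiles('6f','pics/zz6.png')
E
```

```text
[528.9 -23.3 190. ] [ 0.3  0.1 -1.2] [-0.1  0.4 -0. ] 25.725 [-0.6  0.9  2.5  2.1  1.8 -1.8]
side L lift 108.0 err px 0.78 [229. 208.  63.] [226.  195.2  67. ]
side R lift 122.5 err px 5.44 [364.2 175.8  57. ] [368.2 156.2  10. ]
top L lift 103.5 err px 1.20 [233.1 215.3  83. ] [228.1 212.1  89. ]
top R lift 102.0 err px 0.42 [404.6 167.4  61. ] [418.3 159.7  65. ]
```

View pics/zz6.png

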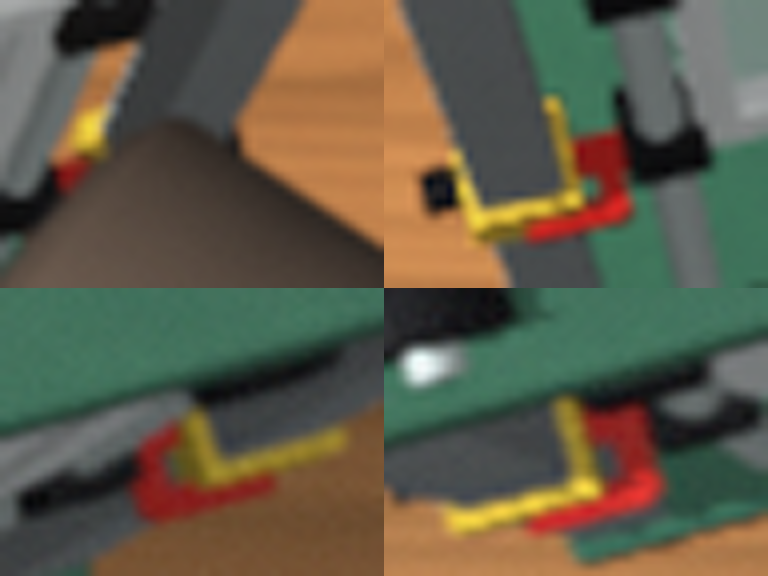

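View pics/side6f.png

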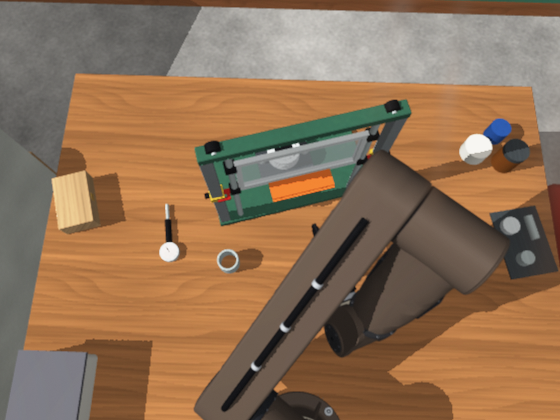

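```bash
python3 - <<'E'
from edge import *
def lip(ts):
    L={}
    for n in("side","top"):
        h=cv2.cvtColor(cv2.imread(f"pics/{n}{ts}.png"),cv2.COLOR_BGR2HSV);m=cv2.inRange(h,(4,190,120),(15,255,255));m2=np.zeros_like(m)
        x0,x1,y0,y1=(262,345,165,220) if n=="side" else (275,375,170,230)
        m2[y0:y1,x0:x1]=m[y0:y1,x0:x1];m2=cv2.morphologyEx(m2,cv2.MORPH_CLOSE,np.ones((7,7)));m2=cv2.morphologyEx(m2,cv2.MORPH_OPEN,np.ones((3,3)))
        k,l,st,_=cv2.connectedComponentsWithStats(m2);m2=(l==1+st[1:,4].argmax())
        c=np.where(m2.any(0))[0];lo=np.array([np.where(m2[:,i])[0].max()+.5 for i in c]);a=np.polyfit(c[12:-12],lo[12:-12],1)
        r=lo-np.polyval(a,c);k=np.abs(r)<.8;k[:8]=k[-8:]=False;a=np.polyfit(c[k],lo[k],1)
        L[n]=(a,(c[12],c[-12]));print(n,c[0],c[-1],a.round(3),"sd %.2f"%r[k].std())
    print(ts,"lip lower front",xz(*L["side"],*L["top"],0)[0])
lip("0");lip("6f")
def pts(f,u0,u1,v0,v1):
    im=cv2.imread(f).astype(int);print((im[:,:,2]-im[:,:,1])[v0:v1,u0:u1+1])
pts("pics/side6f.png",217,232,196,205)
for t in("5f","6f"):
    im=cv2.imread(f"pics/top{t}.png").astype(int);print(t,(im[:,:,2]-im[:,:,1])[216:222,219:231])
E
```

```text
side 270 329 [ -0.2 280.1] sd 0.30
top 285 359 [ -0.3 304.1] sd 0.33
0 lip lower front [-136.3    0.   113.2]
side 270 333 [ -0.2 268. ] sd 0.34
top 285 368 [ -0.3 300.3] sd 0.30
6f lip lower front [-136.2    0.   221.1]
[[ -1   4  10  15  20  29  32  24 -10  18  80 132 147  64 -36 -54]
 [ 29  31  32  33  32  33  32  37  57  80 122 161 173 107 -16 -53]
 [ 34  34  34  37  42  44  52  94 137 148 161 173 156  89 -13 -52]
 [ 36  54  82 106 120 128 137 156 160 155 143 122  86  13 -37 -52]
 [ 53 115 157 169 161 155 146 120  83  51  21 -13 -21 -38 -53 -53]
 [ 52 118 138 118  97  77  51  21 -13 -45 -54 -55 -54 -54 -53 -53]
 [ 16  43  36  19  14   2  -2  -3 -23 -46 -53 -54 -54 -53 -54 -53]
 [ -4  -3  -4  -4  -3  -3  -3  -3 -15 -40 -54 -53 -54 -53 -53 -52]
 [ -3  -3  -3  -3  -3  -3  -3  -4 -10 -35 -52 -52 -53 -53 -53 -53]]
5f [[ 31  33  32  34  41  51  57  77 129 163 173 175]
 [ 38  48  61  85 115 142 156 157 158 156 145 123]
 [ 96 134 152 160 166 161 155 136 111  81  59  31]
 [157 164 156 146 124  96  72  43  24   7  -5 -12]
 [124 109  84  58  28  10  -3 -12 -20 -24 -28 -28]
 [ 68  61  53  32  -1 -28 -33 -35 -41 -48 -50 -50]]
6f [[ 32  30  33  36  42  48  59  92 138 160 162 166]
 [ 39  49  64  90 120 138 153 157 156 151 143 121]
 [ 99 131 151 159 162 159 151 128  99  75  52  28]
 [154 156 150 142 121  93  68  38  18   4  -8 -11]
 [118  98  78  54  27   9  -1 -11 -17 -24 -25 -28]
 [ 66  58  52  29  -1 -27 -32 -33 -39 -46 -49 -50]]
```

```bash
python3 - <<'E'
from h import *
for n,bs in(("top",{"can":(405,200,455,245),"sleeve":(215,255,255,290),"gauge":(148,195,182,275),"bandL":(205,200,222,222),"bandR":(425,148,442,162)}),("side",{"sleeve":(215,245,242,275),"gauge":(155,200,183,265),"bandL":(208,183,217,204)})):
    a=cv2.imread(f"pics/{n}0.png",0).astype(np.float32);b=cv2.imread(f"pics/{n}6f.png",0).astype(np.float32)
    for k,(x0,y0,x1,y1) in bs.items(): print(n,k,np.round(cv2.phaseCorrelate(a[y0:y1,x0:x1],b[y0:y1,x0:x1])[0],2))
cv2.imwrite("pics/top6c.png",cv2.imread("pics/top6f.png"))
E
```

```text
top can [-0.13  0.37]
top sleeve [-0.07  0.02]
top gauge [ 0.04 -0.16]
top bandL [ 0.15 -0.08]
top bandR [-0.35  0.18]
side sleeve [ 0.51 -0.03]
side gauge [ 0.05 -0.04]
side bandL [ 0.47 -0.02]
```

View pics/top6c.png

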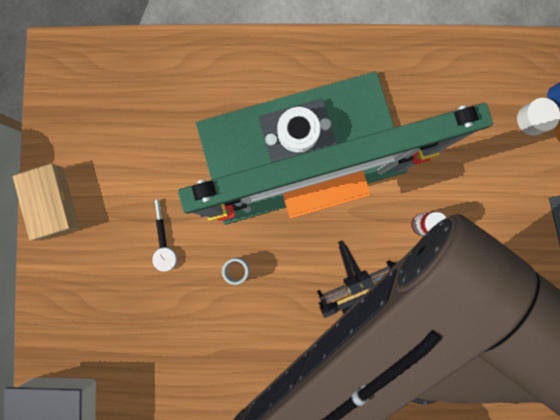

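The top view shows the hand clear in front of the lip, with the sleeve (235, 271), the gauge (164, 260) and the can (425, 223) where they were. I'll hand it in.

```bash
python3 -c "
from cell import *
print(job_done()); print(state()['t'])"
```

```text
the job is handed in; nothing more can be done
None
the job is handed in; nothing more can be done
```

I raised the guard about 108 mm and left its red pointers at the middle of the yellow bands. I then lowered the closed fingers, backed them out and handed the job in at about 26 s.

**How it was done:** The moves can't tilt the tool directly. I pushed the arm against its reach limit in free space until the tool lay level. With the jaws shut, I slid the fingertips about 25–30 mm under the lip and pushed straight up. The readings during the push were about 4 N, and the lip was never pinched.

**Last checks, after the hand was clear:**
- **Height:** the lip underside measured 221 mm, so the pointers' middle is at about 225 mm. The bands' middle is also at about 225 mm, from lower edges at 216 mm (left) and 214 mm (right). I trust these heights to roughly 3 mm; the pointers have about 7 mm of room either way.
- **Bystanders and bands:** the images show shifts of no more than about 0.5 pixel, so I saw no sign that anything moved. The arm partly covered the oil can in the last top view, so that check is weaker.

**Where checks fell short or disagreed:**
- **Early estimates:** the pointer and band heights from picked corners differed by up to about 14 mm. I settled them by fitting edges.
- **Right-hand pointer:** the arm hid it from the side camera in the last view, so that lift figure (122.5 mm) was meaningless and I ignored it. The other three pointer readings were 102–108 mm.

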